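# Load a welded box into the cooling cabinet and shut the sash

## Robot

A 6-joint arm with a two-finger parallel gripper is mounted at the origin on the work surface. World frame = base frame: x ahead of the robot, y to its left, z up, the work surface at z = 0. Lengths are in mm, angles in rad, forces in N, time in s.
With the tool pointing down it reaches from about 350 to 775 mm from the base axis. Payload 7.3 kg.
Tool frame: the origin (TCP) lies on the centre line of the jaws, within the pads' length; the fingertips stand 22 mm ahead of it and the grasp point (between the pads) lies 3 mm ahead of it; x points along the fingers, z is the direction in which the jaws open and shut, and the axes are right-handed (so a half turn about x gives the same grasp; the last joint's range is limited). The gripper opens to 92 mm and grips with 3 to 60 N. Pads are 19 mm wide; open, the fingers measure 130 mm over their backs; the gripper's body (75 mm by 190 mm) begins 47 mm behind the grasp point.
Start: joints at [1.172, 0.342, 1.524, -0, 1.275, -0.146], TCP at [131.294, 508.335, 248.741] pointing down, gripper open.
Joint ranges: [-2.53, 2.53], [-0.77, 2.02], [0.04, 2.7], [-1, 4.14], [0.28, 2.66], [-3.11, 3.11]. Speed limits (rad/s): [2.57, 2.57, 3.14, 3.14, 3.14, 3.14].

## Interface

Orientations are given as [roll, pitch, yaw] about the fixed x, y, z axes, in that order (R = Rz(yaw) Ry(pitch) Rx(roll)).
In Python, from plant import readout, imaging, bot gives the robot as it stands.
- The arm moves only by the tool arm_command, never from a script. Its argument "plan" is a list of rows, each an object of numbers: "tx", "ty", "tz": the shift along the tool's x, y, z in cm; "wx", "wy", "wz": the turn, a rotation vector about the tool's x, y, z in rad; "jaw": the opening, from -1 (shut) to 1 (fully open). In form: [{"tx": .., "ty": .., "tz": .., "wx": .., "wy": .., "wz": .., "jaw": ..}, ...]. A call has 1 to 20 rows; each row shifts and turns the commanded pose from where the row before left it, along the tool's axes as they then stand; what a row does not reach is not made up. A row lasts 1/10 s, in which the tool goes at most 50 mm and 8.59 degrees, less where a joint would pass 70% of its speed; a pose out of reach is approached as far as the arm can. A call with a gripper value outside its range is refused whole. The fingers move at their own pace and stop on an object; the grip force is fixed at half the most. Time passes only in rows, so rows that do not move let the fingers close. It gives the time, the measured TCP pose, the force and the opening at its end, in the units of the state.
- readout.get_obs(): the state, without advancing time (a new reading comes with each control period).
- imaging.capture(name): name is "scene" or "top"; returns the picture (400x640x3 uint8, blue, green, red); there is no depth.
- imaging.get_calibration(name): a dict with "fx", "fy", "cx", "cy" (pixels), "dist" ([k1, k2, p1, p2, k3] as OpenCV has them; the pictures are not rectified), "position" and "rotation" of the camera in the world. Camera axes: x right, y up, looking along -z (the intrinsics and any distortion apply to the point x, -y, -z); pixel columns grow to the right and rows downward; lengths in mm; the calibration is good to about 2 mm. A picture is of the moment at which its call begins. get_calibration takes no time and is no camera call.
- bot.close_job(): hands the job in, once; it reports no verdict.
The state is a dict: "time": time; "joint_positions": joint angles; "dq": joint speeds; "tau": joint torques, N m; "tool_pos": TCP position; "tcp_rot": TCP orientation; "contact_force": force on the tool from outside, world axes, zero at the start; "moment": the same for the moment, N m; "grip_width": finger opening in mm.
Only numpy, scipy, OpenCV 4.12 (cv2) and the standard library are available. Lean on these libraries where they do the work, as an engineer would, in place of code of your own. Each camera call takes 0.05 s, during which the arm holds its last target.

## Task

First raise the sliding sash of the bench cooling cabinet right up. Then lift the narrow welded steel box out of its parts tray, set it down flat on the cabinet's sill in front of the opening and let go of it; with a fresh hold or a push from behind slide it wholly inside, and lower the sash until it is fully shut. Keep the box open side up, and leave the other loose things on the table where they are.

Things in the scene. Friction and masses are not known exactly. Their poses are not given: they have to be found in the camera images.
- cabinet: Low grey ventilated bench cabinet for cooling welded parts, roof of thin bars, 210 deep x 250 wide x 168 high, fixed; open in front, where a clear sash slides up between two guide posts (16 wide, 250 high, at y = +-126). Origin: middle of the mouth, in the sash plane, at table height; +x into the cabinet, z up. Steel floor plate 10 thick, top at z = 10. Inside: 238 wide, free from x = 5 to 203; opening 150 high, sash right up.
- sill (a point): Middle of the loading sill, on its top, 95 in front of the sash plane: the cabinet's floor plate runs on, flat and level, 190 out in front of the sash, 250 wide, top 10 above the table. Axes as the cabinet's. A gripper pointing straight down cannot pass under the raised sash; tilted 30 to 45 degrees, fingers forward, it can reach 20 to 40 in.
- sash (a joint): Height of the sash above shut, m: 0 = shut (lower edge on the floor plate), 0.150 = right up (stop). Starts 0 to 30 mm up. Counterbalanced: it stays where it is left; about 4 N plus light damping moves it either way. Clear panel 150 high, 228 wide, 9 thick with its frame.
- sash_grip (a point): Centre of the sash handle: dark steel bar 14 x 14, 142 long along the cabinet's y, on two posts above the sash's top edge, 22 of free space under it, straight above the sash plane. Can be pinched from above across its 14 (closing along the cabinet's x). 189 above the table when shut, 339 right up. Moves with the sash.
- weldbox_mid (a point): The narrow welded box: plain steel sheet, 130 long x 50 wide x 45 high, open at the top, walls and bottom 3 thick, 0.3 to 0.65 kg. Point at its centre, half-way up; x along its length, y across its width, z up through the open side. Both ends are alike. Starts lying flat in the tray.
- tray: Dark steel open parts tray holding the narrow welded box, fixed; outside 185 (x) x 165 (y) x 60 high, walls and floor 5 thick; origin at the middle of its underside. Its end walls leave room only for a gripper pointing straight down or leaning a little. The box lies about along its x.
- tray_b: Bystander, fixed: a tray of the same make holding tube and angle offcuts, on the other side of the table.
- mallet: Bystander, loose: mallet lying, white head 95 x 55, black handle 190 long.
- wirebrush: Bystander, loose: brush 200 long lying on the table.
- rodtube: Bystander, loose: upright cardboard tube, diameter 56, 140 high.
- squarebox: Bystander, loose: wide square welded box 120 x 120 x 50.
- anglemagnet: Bystander, loose: L-shaped dark steel angle, legs 80, 22 high.
- spraycan: Bystander, loose: upright grey can, diameter 60, 160 high.
- spanner: Bystander, loose: spanner 200 long lying on the table.
Mind the look-alikes: they are no part of the job. Of the things like the part that bears weldbox_mid, leave any that is purple; of the rest the smaller one is meant.

How it is judged:
By the outcome, as a careful person would: the job done as asked, in the order asked, and still so for the second after the job is handed in, with the robot touching nothing.
It also fails if it takes over 72 s, if anything falls off the work surface, if the arm or the gripper's body presses on something with over 40 N, if the wrist force passes 120 N, or if a joint passes its speed limit or range.

## Working session

There is one attempt and no reset: what is moved stays moved. The work goes in short steps, Python scripts to look and compute and a tool call to move; the robot and the scene stay as the last step left them, time stands still between calls to the robot, and variables do not carry over. Pictures are saved under pics/ and viewed, and the job is handed in when it is done.

Besides the shell and the picture viewer there is one more tool, called after ">>>" as name(argument=value, ...), one argument or row to a line, values as JSON. arm_command: Moves the arm, as the interface text tells. Its arguments: {"type":"object","properties":{"plan":{"type":"array"}},"required":["plan"]}

```bash
ls; mkdir -p pics; python3 - <<'E'
from plant import readout, imaging, bot
import cv2
for n in("scene","top"):
    cv2.imwrite(f"pics/{n}0.png",imaging.capture(n)); print(imaging.get_calibration(n))
print(readout.get_obs())
E
```

```text
pics
{'fx': 507.0529114917389, 'fy': 507.0529114917389, 'cx': 320.8761296713168, 'cy': 202.44910614331798, 'dist': array([-0.03306017,  0.        ,  0.        ,  0.        ,  0.        ]), 'position': array([1437.01633302, -567.05826377, 1448.46049126]), 'rotation': array([0.70713599, 0.01696204, 0.99964289])}
{'fx': 500.4182346944719, 'fy': 500.4182346944719, 'cx': 315.3665354648289, 'cy': 205.44883772734923, 'dist': array([-0.07570797,  0.        ,  0.        ,  0.        ,  0.        ]), 'position': array([ 180.0158751 ,   29.01776367, 1597.46802343]), 'rotation': array([ 0.2039974 ,  0.00265973, -1.66118044])}
{'time': 0.1, 'joint_positions': array([ 1.17202414e+00,  3.42654782e-01,  1.52491214e+00, -8.22647741e-06,
        1.27543066e+00, -1.45989518e-01]), 'dq': array([ 2.20956394e-03, -8.94974872e-04, -2.42231242e-03, -8.33008906e-05,
        3.29149527e-04,  2.38295102e-04]), 'tau': array([ 9.80076184e-04, -4.32005453e+01, -2.44693655e+01,  7.18046352e-02,
        5.26025158e-02, -6.72931355e-05]), 'tool_pos': array([131.14461925, 508.00670159, 248.11681512]), 'tcp_rot': array([ 3.00120254,  1.56939137, -1.96396671]), 'contact_force': array([ 0.69743698, -0.75679011,  0.25379336]), 'moment': array([0.04293202, 0.03768444, 0.04330435]), 'grip_width': 91.77863227875764}
```

View pics/scene0.png

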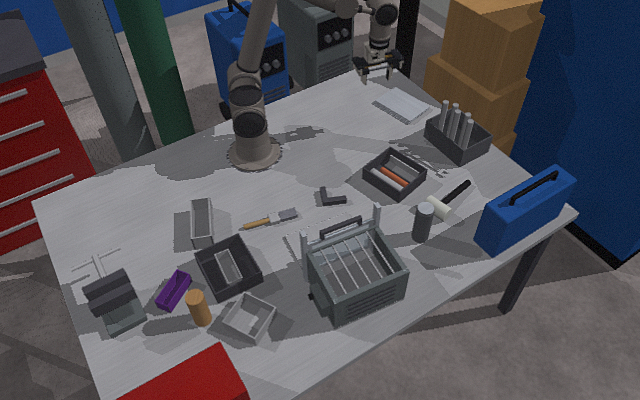

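View pics/top0.png

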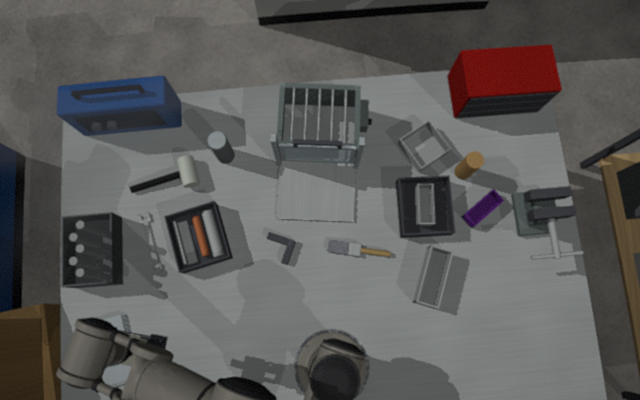

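The look-alikes, as pixels in the top view: a narrow grey box in the tray (425,203), a longer grey box on the table (433,277), a purple box (482,208) and a wide square box (430,147). The description points to the one in the tray, being the smaller non-purple one. I'll check it in a crop.

```bash
cat > h.py <<'E'
import numpy as np, cv2
from scipy.spatial.transform import Rotation as Ro
from plant import readout, imaging, bot
def cam(n):
    c=imaging.get_calibration(n); R=Ro.from_euler('xyz',c['rotation']).as_matrix()
    K=np.array([[c['fx'],0,c['cx']],[0,c['fy'],c['cy']],[0,0,1]]); return K,np.array(c['dist']),R,np.array(c['position'])
F=np.diag([1,-1,-1.])
def proj(n,P):
    K,d,R,p=cam(n); X=(np.atleast_2d(P)-p)@R@F
    return cv2.projectPoints(X.reshape(-1,1,3),np.zeros(3),np.zeros(3),K,d)[0].reshape(-1,2)
def ray(n,uv):
    K,d,R,p=cam(n); q=cv2.undistortPoints(np.array(uv,float).reshape(-1,1,2),K,d).reshape(-1,2)
    v=np.c_[q,np.ones(len(q))]@F@R.T; return p,v
def plane(n,uv,z):
    p,v=ray(n,uv); return p+v*((z-p[2])/v[:,2])[:,None]
def tri(u1,u2):
    p,v=ray('scene',[u1]);q,w=ray('top',[u2]);v=v[0]/np.linalg.norm(v);w=w[0]/np.linalg.norm(w)
    s,t=np.linalg.lstsq(np.c_[v,-w],q-p,rcond=None)[0]; a=p+s*v;b=q+t*w; return (a+b)/2,np.linalg.norm(a-b)
def crop(n,x0,y0,x1,y1,f,name,img=None):
    im=imaging.capture(n) if img is None else img
    cv2.imwrite('pics/'+name,cv2.resize(im[y0:y1,x0:x1],None,fx=f,fy=f,interpolation=cv2.INTER_CUBIC)); return im
E
python3 - <<'E'
from h import *
t=cv2.imread('pics/top0.png');s=cv2.imread('pics/scene0.png')
crop('top',385,165,485,245,8,'ct.png',t);crop('top',260,70,380,235,3.6,'cc.png',t)
crop('scene',180,220,280,310,6,'st.png',s);crop('scene',270,190,420,340,4,'sc.png',s)
o=readout.get_obs()
print(Ro.from_euler('xyz',o['tcp_rot']).as_matrix().round(3))
E
```

```text
[[-0.001 -0.968  0.25 ]
 [-0.001  0.25   0.968]
 [-1.     0.    -0.001]]
```

View pics/ct.png

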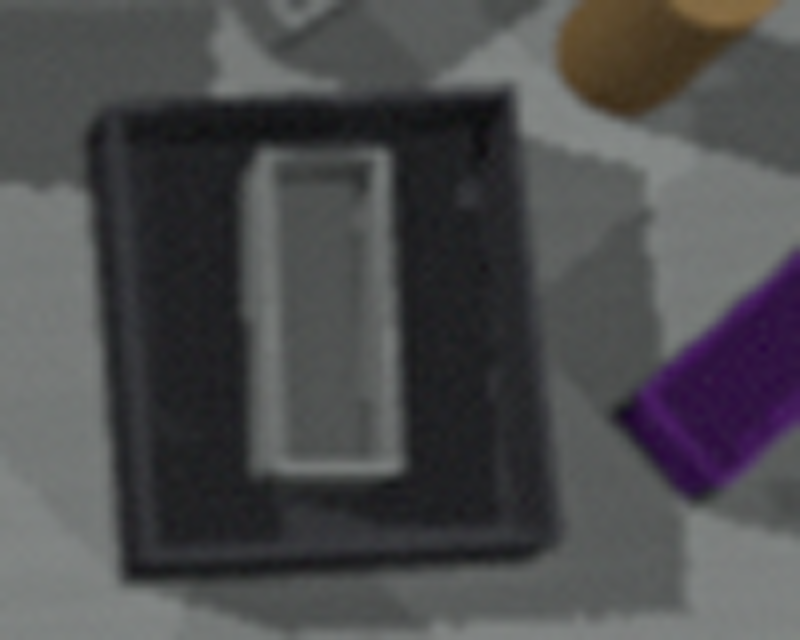

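View pics/cc.png

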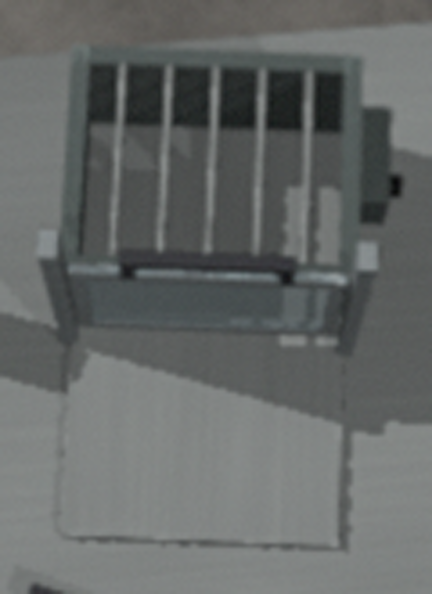

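View pics/st.png

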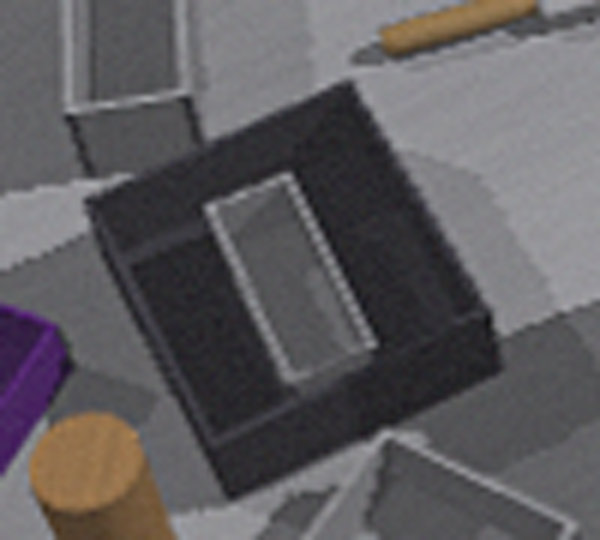

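View pics/sc.png

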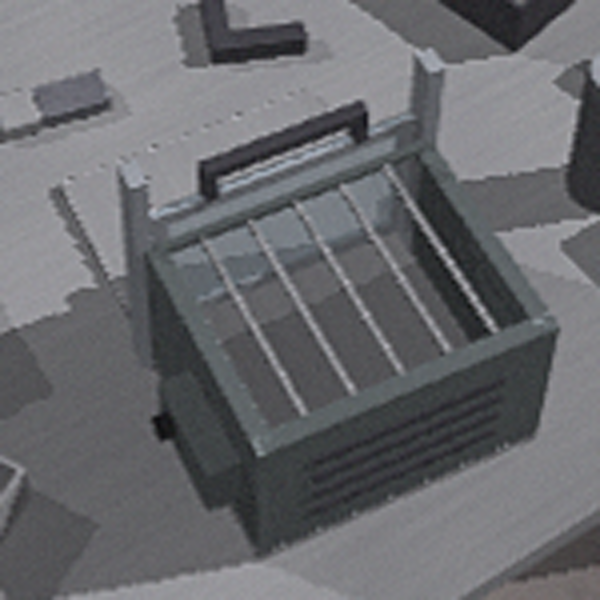

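The crop shows a plain grey narrow box in the dark tray, with its rim corners at about (262,150), (392,150), (405,470) and (275,467) in the 8x crop. That's the target. Next I'll measure.

```bash
python3 - <<'E'
from h import *
def m(pts,x0,y0,f): return (np.array(pts,float)+.5)/f-.5+[x0,y0]
b=plane('top',m([(262,150),(392,150),(405,470),(275,467)],385,165,8),50); print('box top',b.round(1),b.mean(0).round(1))
b=plane('scene',m([(205,208),(292,175),(377,347),(292,383)],180,220,6),50); print('box scene',b.round(1),b.mean(0).round(1))
b=plane('top',m([(104,105),(512,90),(555,540),(126,575)],385,165,8),60); print('tray',b.round(1),b.mean(0).round(1))
b=plane('top',m([(62,538),(348,550)],260,70,3.6),10);print('sill front',b.round(1))
b=plane('top',m([(82,50),(360,58)],260,70,3.6),168);print('roof back',b.round(1))
for a,c in [((133,170),(47,236)),((429,58),(367,248))]:
  print('post',tri(m([a],270,190,4)[0],m([c],260,70,3.6)[0]))
for a,c in [((208,165),(122,255)),((358,108),(294,266))]:
  print('handle',tri(m([a],270,190,4)[0],m([c],260,70,3.6)[0]))
E
```

```text
box top [[ 541.6 -326.8   50. ]
 [ 536.9 -378.9   50. ]
 [ 407.8 -366.1   50. ]
 [ 413.7 -315.    50. ]] [ 475.  -346.7   50. ]
box scene [[ 412.3 -364.3   50. ]
 [ 418.8 -313.4   50. ]
 [ 546.7 -325.    50. ]
 [ 541.9 -373.5   50. ]] [ 479.9 -344.1   50. ]
tray [[ 563.2 -264.    60. ]
 [ 554.8 -427.8   60. ]
 [ 373.5 -418.5   60. ]
 [ 375.4 -249.3   60. ]] [ 466.7 -339.9   60. ]
sill front [[ 474.   131.2   10. ]
 [ 440.  -122.6   10. ]]
roof back [[ 867.    72.7  168. ]
 [ 837.9 -163.9  168. ]]
post (array([638.81344324,  -6.66663366, 229.20147868]), np.float64(245.37062673663115))
post (array([672.09422139, -39.93846691, 347.28477594]), np.float64(219.77958378082218))
handle (array([642.70716505,  -6.01845903, 199.31257544]), np.float64(127.07516114078851))
handle (array([658.0266527 , -28.12588086, 265.62895778]), np.float64(124.01058229320242))
```

```bash
python3 - <<'E'
from h import *
def m(pts,x0,y0,f): return (np.array(pts,float)+.5)/f-.5+[x0,y0]
# post top centres
for a,c in [((133,170),(367,248)),((429,58),(47,238))]:
  print('post',tri(m([a],270,190,4)[0],m([c],260,70,3.6)[0]))
for a,c in [((208,165),(294,266)),((358,108),(122,255))]:
  print('handle',tri(m([a],270,190,4)[0],m([c],260,70,3.6)[0]))
print(plane('top',m([(367,250),(47,240)],260,70,3.6),250), plane('scene',m([(133,170),(429,58)],270,190,4),250))
print(plane('scene',m([(262,452),(555,328)],270,190,4),168))
E
```

```text
post (array([ 636.60013118, -139.70915484,  256.57788847]), np.float64(0.20637712001763867))
post (array([668.42013457, 108.95192225, 253.67657207]), np.float64(1.4014921413625467))
handle (array([639.88720032, -80.8710066 , 222.81929285]), np.float64(6.857813717400696))
handle (array([659.26927675,  51.00856171, 222.77723491]), np.float64(3.3451727650918515))
[[ 637.23858461 -140.26035942  250.        ]
 [ 668.46002442  109.91189836  250.        ]] [[ 632.1402892  -137.44544633  250.        ]
 [ 665.84276438  110.333972    250.        ]]
[[ 842.27521461 -162.52153579  168.        ]
 [ 875.54687916   76.80375106  168.        ]]
```

Rays from both views agree to a few mm:
- **Box:** centre at about (477,-345), yaw -0.09.
- **Cabinet:** mouth at about (649,-16), yaw -0.131.
- **Sash:** about 20 mm up.

Next I'll work out the rows to pinch the handle.

```bash
cat >> h.py <<'E'
def frame(psi,tilt=0,head=None):
    z=np.array([np.cos(psi),np.sin(psi),0])
    f=np.array([np.cos(psi-np.pi/2),np.sin(psi-np.pi/2),0]) if head is None else np.array([np.cos(head),np.sin(head),0])
    x=np.sin(tilt)*f+np.array([0,0,-np.cos(tilt)]); return np.c_[x,np.cross(z,x),z]
def cur():
    o=readout.get_obs(); return np.array(o['tool_pos']),Ro.from_euler('xyz',o['tcp_rot']).as_matrix(),o
def rows(p0,R0,p1,R1,jaw,n=None):
    p1=np.array(p1,float);rv=Ro.from_matrix(R0.T@R1).as_rotvec()
    if n is None: n=int(np.ceil(max(np.linalg.norm(p1-p0)/42,np.linalg.norm(rv)/.13,1)))
    print('n',n,'total rv',rv.round(3))
    R=R0
    for i in range(n):
        d=R.T@(p1-p0)/n/10; w=rv/n
        print('{'+','.join(f'"{k}":{v:.2f}' if k[0]=='t' else f'"{k}":{v:.3f}' for k,v in zip(('tx','ty','tz','wx','wy','wz'),[*d,*w]) if abs(v)>(.004 if k[0]=='t' else .0004))+f',"jaw":{jaw}}}')
        R=R@Ro.from_rotvec(w).as_matrix()
    return p1,R1
CAB=-0.131; M=np.array([649.5,-16.])
def c2w(x,y,z):
    c,s=np.cos(CAB),np.sin(CAB); return np.array([M[0]+c*x-s*y,M[1]+s*x+c*y,z])
E
python3 - <<'E'
from h import *
p,R,o=cur()
p,R=rows(p,R,c2w(0,0,320),frame(CAB),0.0)
E
```

```text
n 18 total rv [ 1.449e+00 -1.000e-03  1.000e-03]
{"tx":-0.40,"ty":-3.52,"tz":-2.10,"wx":0.081,"jaw":0.0}
{"tx":-0.40,"ty":-3.67,"tz":-1.81,"wx":0.081,"jaw":0.0}
{"tx":-0.40,"ty":-3.81,"tz":-1.51,"wx":0.081,"jaw":0.0}
{"tx":-0.40,"ty":-3.92,"tz":-1.20,"wx":0.081,"jaw":0.0}
{"tx":-0.40,"ty":-4.00,"tz":-0.88,"wx":0.081,"jaw":0.0}
{"tx":-0.40,"ty":-4.06,"tz":-0.55,"wx":0.081,"jaw":0.0}
{"tx":-0.40,"ty":-4.09,"tz":-0.23,"wx":0.081,"jaw":0.0}
{"tx":-0.40,"ty":-4.09,"tz":0.10,"wx":0.081,"jaw":0.0}
{"tx":-0.40,"ty":-4.07,"tz":0.43,"wx":0.081,"jaw":0.0}
{"tx":-0.40,"ty":-4.02,"tz":0.76,"wx":0.081,"jaw":0.0}
{"tx":-0.40,"ty":-3.95,"tz":1.08,"wx":0.081,"jaw":0.0}
{"tx":-0.40,"ty":-3.85,"tz":1.39,"wx":0.081,"jaw":0.0}
{"tx":-0.40,"ty":-3.73,"tz":1.70,"wx":0.081,"jaw":0.0}
{"tx":-0.40,"ty":-3.58,"tz":1.99,"wx":0.081,"jaw":0.0}
{"tx":-0.40,"ty":-3.40,"tz":2.27,"wx":0.081,"jaw":0.0}
{"tx":-0.40,"ty":-3.21,"tz":2.54,"wx":0.081,"jaw":0.0}
{"tx":-0.40,"ty":-3.00,"tz":2.79,"wx":0.081,"jaw":0.0}
{"tx":-0.40,"ty":-2.76,"tz":3.02,"wx":0.081,"jaw":0.0}
```

>>> arm_command(
  plan=[
    {"tx": -0.4, "ty": -3.5, "tz": -2.1, "wx": 0.08, "jaw": 0},
    {"tx": -0.4, "ty": -3.7, "tz": -1.8, "wx": 0.08, "jaw": 0},
    {"tx": -0.4, "ty": -3.8, "tz": -1.5, "wx": 0.08, "jaw": 0},
    {"tx": -0.4, "ty": -3.9, "tz": -1.2, "wx": 0.08, "jaw": 0},
    {"tx": -0.4, "ty": -4.0, "tz": -0.9, "wx": 0.08, "jaw": 0},
    {"tx": -0.4, "ty": -4.1, "tz": -0.6, "wx": 0.08, "jaw": 0},
    {"tx": -0.4, "ty": -4.1, "tz": -0.2, "wx": 0.08, "jaw": 0},
    {"tx": -0.4, "ty": -4.1, "tz": 0.1, "wx": 0.08, "jaw": 0},
    {"tx": -0.4, "ty": -4.1, "tz": 0.4, "wx": 0.08, "jaw": 0},
    {"tx": -0.4, "ty": -4.0, "tz": 0.8, "wx": 0.08, "jaw": 0},
    {"tx": -0.4, "ty": -3.9, "tz": 1.1, "wx": 0.08, "jaw": 0},
    {"tx": -0.4, "ty": -3.8, "tz": 1.4, "wx": 0.08, "jaw": 0},
    {"tx": -0.4, "ty": -3.7, "tz": 1.7, "wx": 0.08, "jaw": 0},
    {"tx": -0.4, "ty": -3.6, "tz": 2.0, "wx": 0.08, "jaw": 0},
    {"tx": -0.4, "ty": -3.4, "tz": 2.3, "wx": 0.08, "jaw": 0},
    {"tx": -0.4, "ty": -3.2, "tz": 2.5, "wx": 0.08, "jaw": 0},
    {"tx": -0.4, "ty": -3.0, "tz": 2.8, "wx": 0.08, "jaw": 0},
    {"tx": -0.4, "ty": -2.8, "tz": 3.0, "wx": 0.08, "jaw": 0},
    {"jaw": 0},
  ],
)

```text
invalid input at $.plan[0]: expected keys tx, ty, tz, wx, wy, wz, jaw
```

```bash
python3 - <<'E'
from h import *
p,R,o=cur()
print(p,o['time'],o['contact_force'],o['grip_width'],R.round(3).tolist())
p,R=rows(p,R,c2w(0,0,290),frame(CAB),0.0)
t=crop('top',250,60,400,180,5,'t1.png');crop('scene',270,160,420,280,5,'s1.png')
E
```

```text
[131.14461925 508.00670159 248.11681512] 0.1 [ 0.69743698 -0.75679011  0.25379336] 91.77863227875764 [[-0.001, -0.968, 0.25], [-0.001, 0.25, 0.968], [-1.0, 0.0, -0.001]]
n 18 total rv [ 1.449e+00 -1.000e-03  1.000e-03]
{"tx":-0.23,"ty":-3.52,"tz":-2.10,"wx":0.081,"jaw":0.0}
{"tx":-0.23,"ty":-3.67,"tz":-1.81,"wx":0.081,"jaw":0.0}
{"tx":-0.23,"ty":-3.81,"tz":-1.51,"wx":0.081,"jaw":0.0}
{"tx":-0.23,"ty":-3.92,"tz":-1.20,"wx":0.081,"jaw":0.0}
{"tx":-0.23,"ty":-4.00,"tz":-0.88,"wx":0.081,"jaw":0.0}
{"tx":-0.23,"ty":-4.06,"tz":-0.55,"wx":0.081,"jaw":0.0}
{"tx":-0.23,"ty":-4.09,"tz":-0.23,"wx":0.081,"jaw":0.0}
{"tx":-0.23,"ty":-4.09,"tz":0.10,"wx":0.081,"jaw":0.0}
{"tx":-0.23,"ty":-4.07,"tz":0.43,"wx":0.081,"jaw":0.0}
{"tx":-0.23,"ty":-4.02,"tz":0.76,"wx":0.081,"jaw":0.0}
{"tx":-0.23,"ty":-3.95,"tz":1.08,"wx":0.081,"jaw":0.0}
{"tx":-0.23,"ty":-3.85,"tz":1.39,"wx":0.081,"jaw":0.0}
{"tx":-0.23,"ty":-3.73,"tz":1.70,"wx":0.081,"jaw":0.0}
{"tx":-0.23,"ty":-3.58,"tz":1.99,"wx":0.081,"jaw":0.0}
{"tx":-0.23,"ty":-3.40,"tz":2.27,"wx":0.081,"jaw":0.0}
{"tx":-0.23,"ty":-3.21,"tz":2.54,"wx":0.081,"jaw":0.0}
{"tx":-0.23,"ty":-3.00,"tz":2.79,"wx":0.081,"jaw":0.0}
{"tx":-0.23,"ty":-2.76,"tz":3.02,"wx":0.081,"jaw":0.0}
```

View pics/s1.png

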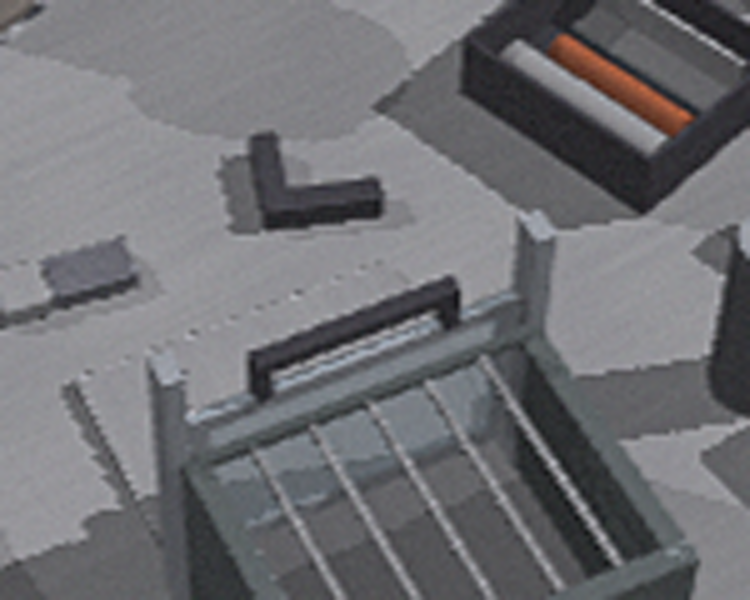

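View pics/t1.png

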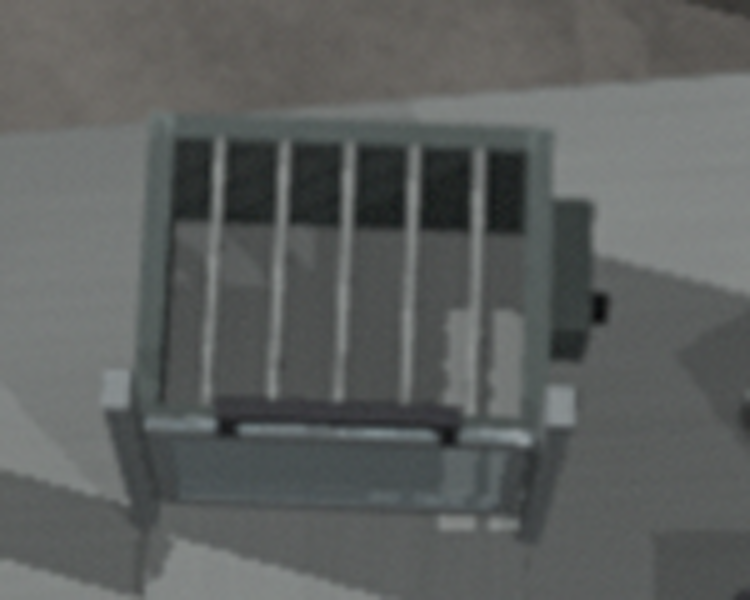

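That call was refused because every key is needed, and nothing moved. I'll send it again with all of them.

>>> arm_command(
  plan=[
    {"tx": -0.4, "ty": -3.5, "tz": -2.1, "wx": 0.08, "wy": 0, "wz": 0, "jaw": 0},
    {"tx": -0.4, "ty": -3.7, "tz": -1.8, "wx": 0.08, "wy": 0, "wz": 0, "jaw": 0},
    {"tx": -0.4, "ty": -3.8, "tz": -1.5, "wx": 0.08, "wy": 0, "wz": 0, "jaw": 0},
    {"tx": -0.4, "ty": -3.9, "tz": -1.2, "wx": 0.08, "wy": 0, "wz": 0, "jaw": 0},
    {"tx": -0.4, "ty": -4.0, "tz": -0.9, "wx": 0.08, "wy": 0, "wz": 0, "jaw": 0},
    {"tx": -0.4, "ty": -4.1, "tz": -0.6, "wx": 0.08, "wy": 0, "wz": 0, "jaw": 0},
    {"tx": -0.4, "ty": -4.1, "tz": -0.2, "wx": 0.08, "wy": 0, "wz": 0, "jaw": 0},
    {"tx": -0.4, "ty": -4.1, "tz": 0.1, "wx": 0.08, "wy": 0, "wz": 0, "jaw": 0},
    {"tx": -0.4, "ty": -4.1, "tz": 0.4, "wx": 0.08, "wy": 0, "wz": 0, "jaw": 0},
    {"tx": -0.4, "ty": -4.0, "tz": 0.8, "wx": 0.08, "wy": 0, "wz": 0, "jaw": 0},
    {"tx": -0.4, "ty": -3.9, "tz": 1.1, "wx": 0.08, "wy": 0, "wz": 0, "jaw": 0},
    {"tx": -0.4, "ty": -3.8, "tz": 1.4, "wx": 0.08, "wy": 0, "wz": 0, "jaw": 0},
    {"tx": -0.4, "ty": -3.7, "tz": 1.7, "wx": 0.08, "wy": 0, "wz": 0, "jaw": 0},
    {"tx": -0.4, "ty": -3.6, "tz": 2.0, "wx": 0.08, "wy": 0, "wz": 0, "jaw": 0},
    {"tx": -0.4, "ty": -3.4, "tz": 2.3, "wx": 0.08, "wy": 0, "wz": 0, "jaw": 0},
    {"tx": -0.4, "ty": -3.2, "tz": 2.5, "wx": 0.08, "wy": 0, "wz": 0, "jaw": 0},
    {"tx": -0.4, "ty": -3.0, "tz": 2.8, "wx": 0.08, "wy": 0, "wz": 0, "jaw": 0},
    {"tx": -0.4, "ty": -2.8, "tz": 3.0, "wx": 0.08, "wy": 0, "wz": 0, "jaw": 0},
    {"tx": 0, "ty": 0, "tz": 0, "wx": 0, "wy": 0, "wz": 0, "jaw": 0},
  ],
)

```text
time: 2.1
tool_pos: [653.8, -17.5, 318.9]
tcp_rot: [-2.029, 1.569, -2.157]
contact_force: [-0.5, -0.3, -0.6]
grip_width: 46.2
```

```bash
python3 - <<'E'
s=open('h.py').read()
i=s.index("        print('{'+"); j=s.index("        R=R@Ro",i)
s=s[:i]+"""        print('{'+','.join(f'"{k}":{v+0.:.2f}' for k,v in zip(('tx','ty','tz','wx','wy','wz'),[*d,*w]))+f',"jaw":{jaw}}},')
"""+s[j:]
open('h.py','w').write(s)
E
python3 - <<'E'
from h import *
p,R,o=cur()
print(p,o['time'],o['contact_force'],o['grip_width'],R.round(3).tolist())
rows(p,R,c2w(0,0,214),frame(CAB),0.0)
t=crop('top',250,60,400,180,5,'t2.png');crop('scene',270,160,420,280,5,'s2.png')
E
```

```text
[653.8399701  -17.52070444 318.8791579 ] 2.1 [-0.48995314 -0.30844425 -0.61371263] 46.16199519601736 [[-0.001, 0.128, 0.992], [-0.001, 0.992, -0.128], [-1.0, -0.001, -0.001]]
n 3 total rv [ 0.003 -0.001  0.001]
{"tx":3.50,"ty":0.04,"tz":-0.15,"wx":0.00,"wy":-0.00,"wz":0.00,"jaw":0.0},
{"tx":3.50,"ty":0.03,"tz":-0.15,"wx":0.00,"wy":-0.00,"wz":0.00,"jaw":0.0},
{"tx":3.50,"ty":0.03,"tz":-0.15,"wx":0.00,"wy":-0.00,"wz":0.00,"jaw":0.0},
```

View pics/s2.png

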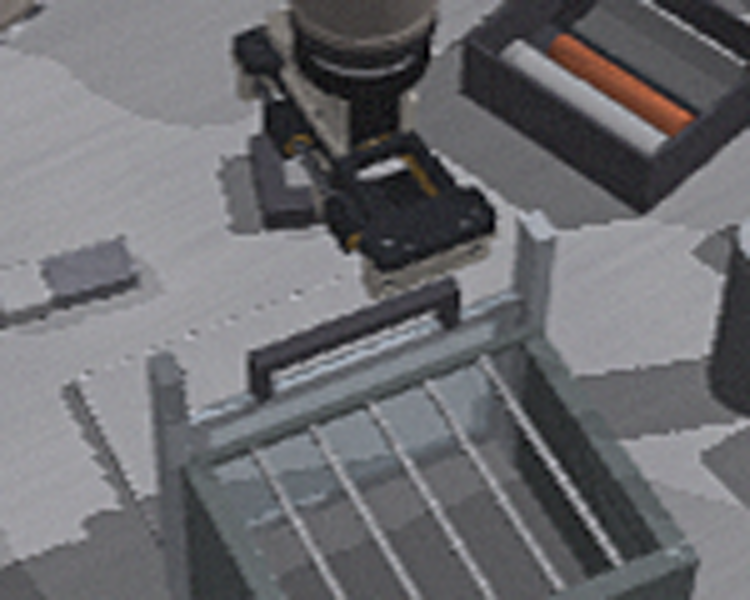

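View pics/t2.png

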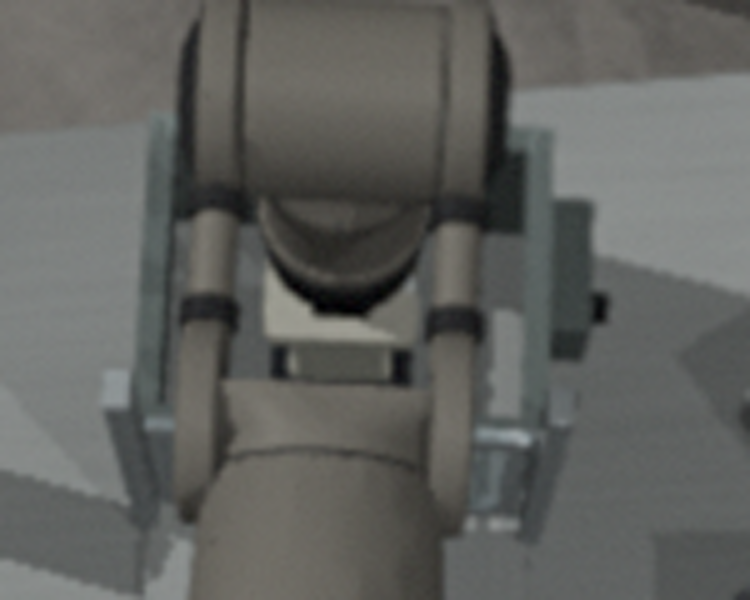

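```bash
python3 - <<'E'
from h import *
for up in (0,10,20,30):
    P=[c2w(x,y,196+up) for x,y in((-7,-71),(7,-71),(-7,71),(7,71))]
    a=(proj('scene',P)-[270,160]+.5)*5-.5; b=(proj('top',P)-[250,60]+.5)*5-.5
    print(up,a.round().tolist(),b.round().tolist())
E
```

```text
0 [[243.0, 380.0], [253.0, 396.0], [447.0, 301.0], [458.0, 316.0]] [[460.0, 442.0], [461.0, 420.0], [218.0, 433.0], [219.0, 410.0]]
10 [[243.0, 370.0], [253.0, 387.0], [448.0, 291.0], [458.0, 306.0]] [[461.0, 437.0], [461.0, 414.0], [217.0, 428.0], [218.0, 405.0]]
20 [[243.0, 360.0], [252.0, 377.0], [448.0, 281.0], [459.0, 296.0]] [[462.0, 431.0], [462.0, 408.0], [216.0, 422.0], [218.0, 399.0]]
30 [[242.0, 350.0], [252.0, 367.0], [449.0, 271.0], [460.0, 286.0]] [[462.0, 426.0], [463.0, 403.0], [216.0, 417.0], [217.0, 393.0]]
```

>>> arm_command(
  plan=[
    {"tx": 3.4, "ty": 0, "tz": -0.1, "wx": 0, "wy": 0, "wz": 0, "jaw": 0},
    {"tx": 3.4, "ty": 0, "tz": -0.1, "wx": 0, "wy": 0, "wz": 0, "jaw": 0},
    {"tx": 3.3, "ty": 0.1, "tz": -0.1, "wx": 0, "wy": 0, "wz": 0, "jaw": 0},
    {"tx": 0, "ty": 0, "tz": 0, "wx": 0, "wy": 0, "wz": 0, "jaw": 0},
  ],
)

```text
time: 2.6
tool_pos: [645.4, -10.1, 215.2]
tcp_rot: [3.088, 1.561, 2.968]
contact_force: [-0.6, 0.1, -1.8]
grip_width: 46.3
```

```bash
python3 - <<'E'
from h import *
crop('scene',270,160,420,280,5,'s3.png')
E
```

```text
(no output)
```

View pics/s3.png

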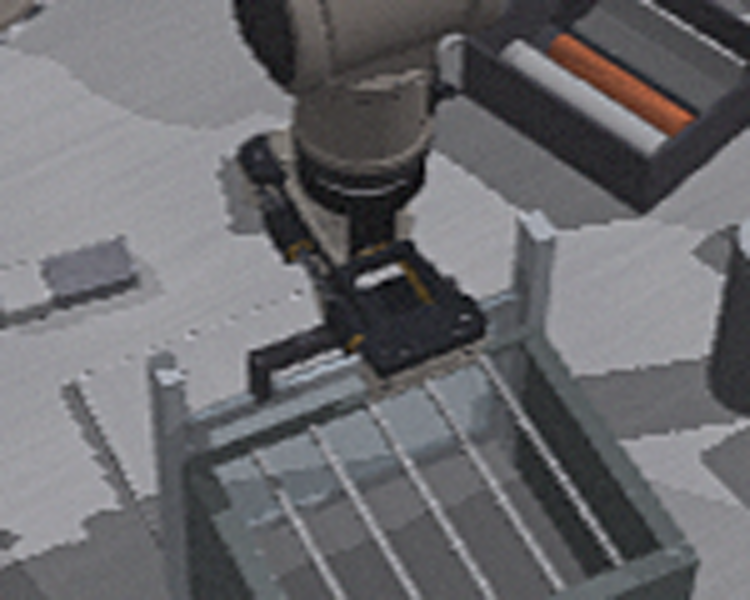

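>>> arm_command(
  plan=[
    {"tx": 0, "ty": 0, "tz": 0, "wx": 0, "wy": 0, "wz": 0, "jaw": 0},
  ],
)

```text
time: 2.75
tool_pos: [649.2, -11.3, 222.0]
tcp_rot: [0.045, 1.568, -0.076]
contact_force: [0.1, 0.1, 0.9]
grip_width: 45.9
```

```bash
python3 - <<'E'
from h import *
p,R,o=cur()
print(p,R.round(3).tolist(),o['dq'].round(3))
rows(p,R,c2w(0,0,217),frame(CAB),0.0)
E
```

```text
[649.2318067  -11.25066375 221.97730214] [[0.003, 0.12, 0.993], [-0.0, 0.993, -0.12], [-1.0, 0.0, 0.003]] [-0.006 -0.012 -0.021 -0.001 -0.004  0.001]
n 1 total rv [ 0.01   0.003 -0.   ]
{"tx":0.50,"ty":-0.47,"tz":0.08,"wx":0.01,"wy":0.00,"wz":-0.00,"jaw":0.0},
```

>>> arm_command(
  plan=[
    {"tx": 0.5, "ty": 0, "tz": 0, "wx": 0.01, "wy": 0, "wz": 0, "jaw": -0.5},
    {"tx": 0, "ty": 0, "tz": 0, "wx": 0, "wy": 0, "wz": 0, "jaw": -1},
    {"tx": 0, "ty": 0, "tz": 0, "wx": 0, "wy": 0, "wz": 0, "jaw": -1},
    {"tx": 0, "ty": 0, "tz": 0, "wx": 0, "wy": 0, "wz": 0, "jaw": -1},
    {"tx": 0, "ty": 0, "tz": 0, "wx": 0, "wy": 0, "wz": 0, "jaw": -1},
    {"tx": 0, "ty": 0, "tz": 0, "wx": 0, "wy": 0, "wz": 0, "jaw": -1},
  ],
)

```text
time: 3.35
tool_pos: [650.3, -12.2, 215.4]
tcp_rot: [0.06, 1.566, -0.073]
contact_force: [5.1, -0.7, -0.4]
grip_width: 13.3
```

The bar is held, with a width of about 14. Now I'll raise it.

>>> arm_command(
  plan=[
    {"tx": -1, "ty": 0, "tz": 0, "wx": 0, "wy": 0, "wz": 0, "jaw": -1},
    {"tx": -1.5, "ty": 0, "tz": 0, "wx": 0, "wy": 0, "wz": 0, "jaw": -1},
    {"tx": -1.5, "ty": 0, "tz": 0, "wx": 0, "wy": 0, "wz": 0, "jaw": -1},
    {"tx": -1.5, "ty": 0, "tz": 0, "wx": 0, "wy": 0, "wz": 0, "jaw": -1},
    {"tx": -1.5, "ty": 0, "tz": 0, "wx": 0, "wy": 0, "wz": 0, "jaw": -1},
    {"tx": -1.5, "ty": 0, "tz": 0, "wx": 0, "wy": 0, "wz": 0, "jaw": -1},
    {"tx": -1.5, "ty": 0, "tz": 0, "wx": 0, "wy": 0, "wz": 0, "jaw": -1},
    {"tx": -1, "ty": 0, "tz": 0, "wx": 0, "wy": 0, "wz": 0, "jaw": -1},
    {"tx": -0.5, "ty": 0, "tz": 0, "wx": 0, "wy": 0, "wz": 0, "jaw": -1},
    {"tx": 0, "ty": 0, "tz": 0, "wx": 0, "wy": 0, "wz": 0, "jaw": -1},
    {"tx": 0, "ty": 0, "tz": 0, "wx": 0, "wy": 0, "wz": 0, "jaw": -1},
  ],
)

```text
time: 4.45
tool_pos: [650.2, -12.2, 331.0]
tcp_rot: [0.052, 1.565, -0.081]
contact_force: [6.5, -0.4, 3.6]
grip_width: 14.0
```

>>> arm_command(
  plan=[
    {"tx": -0.5, "ty": 0, "tz": 0, "wx": 0, "wy": 0, "wz": 0, "jaw": -1},
    {"tx": -0.3, "ty": 0, "tz": 0, "wx": 0, "wy": 0, "wz": 0, "jaw": -1},
    {"tx": -0.3, "ty": 0, "tz": 0, "wx": 0, "wy": 0, "wz": 0, "jaw": -1},
    {"tx": 0, "ty": 0, "tz": 0, "wx": 0, "wy": 0, "wz": 0, "jaw": -1},
  ],
)

```text
time: 4.85
tool_pos: [650.2, -12.2, 335.7]
tcp_rot: [2.976, 1.568, 2.844]
contact_force: [12.0, 0.4, -20.6]
grip_width: 13.7
```

>>> arm_command(
  plan=[
    {"tx": 0.3, "ty": 0, "tz": 0, "wx": 0, "wy": 0, "wz": 0, "jaw": 0},
    {"tx": 0, "ty": 0, "tz": 0, "wx": 0, "wy": 0, "wz": 0, "jaw": 0},
    {"tx": 0, "ty": 0, "tz": 0, "wx": 0, "wy": 0, "wz": 0, "jaw": 0},
    {"tx": -2, "ty": 0, "tz": 0, "wx": 0, "wy": 0, "wz": 0, "jaw": 0},
    {"tx": -3, "ty": 0, "tz": 0, "wx": 0, "wy": 0, "wz": 0, "jaw": 0},
    {"tx": -2, "ty": 0, "tz": 0, "wx": 0, "wy": 0, "wz": 0, "jaw": 0},
    {"tx": 0, "ty": 0, "tz": 0, "wx": 0, "wy": 0, "wz": 0, "jaw": 0},
  ],
)

```text
time: 5.55
tool_pos: [649.1, -11.9, 412.1]
tcp_rot: [0.011, 1.563, -0.121]
contact_force: [0.2, -0.0, 0.2]
grip_width: 46.2
```

```bash
python3 - <<'E'
from h import *
p,R,o=cur(); print(p,o['contact_force'])
crop('scene',250,100,430,290,4,'s4.png')
for up in (130,140,150):
    P=[c2w(x,y,196+up) for x,y in((-7,-71),(7,-71),(-7,71),(7,71))]
    a=(proj('scene',P)-[250,100]+.5)*4-.5; print(up,a.round().tolist())
rows(p,R,[570,-160,400],frame(-0.9),0.5)
rows(np.array([570,-160,400]),frame(-0.9),[477,-345,200],frame(-0.09-np.pi/2),0.5)
E
```

```text
[649.08343407 -11.94612302 412.11541956] [ 0.18121311 -0.04368586  0.15506127]
130 [[271.0, 436.0], [279.0, 449.0], [445.0, 371.0], [454.0, 384.0]]
140 [[270.0, 427.0], [279.0, 440.0], [445.0, 362.0], [454.0, 375.0]]
150 [[270.0, 418.0], [278.0, 431.0], [446.0, 353.0], [455.0, 365.0]]
n 6 total rv [ 0.768  0.007 -0.003]
{"tx":0.19,"ty":-2.62,"tz":-0.98,"wx":0.13,"wy":0.00,"wz":-0.00,"jaw":0.5},
{"tx":0.20,"ty":-2.72,"tz":-0.64,"wx":0.13,"wy":0.00,"wz":-0.00,"jaw":0.5},
{"tx":0.20,"ty":-2.78,"tz":-0.29,"wx":0.13,"wy":0.00,"wz":-0.00,"jaw":0.5},
{"tx":0.20,"ty":-2.80,"tz":0.07,"wx":0.13,"wy":0.00,"wz":-0.00,"jaw":0.5},
{"tx":0.20,"ty":-2.76,"tz":0.43,"wx":0.13,"wy":0.00,"wz":-0.00,"jaw":0.5},
{"tx":0.20,"ty":-2.69,"tz":0.78,"wx":0.13,"wy":0.00,"wz":-0.00,"jaw":0.5},
n 7 total rv [0.761 0.    0.   ]
{"tx":2.86,"ty":-2.68,"tz":1.24,"wx":0.11,"wy":0.00,"wz":0.00,"jaw":0.5},
{"tx":2.86,"ty":-2.53,"tz":1.53,"wx":0.11,"wy":0.00,"wz":0.00,"jaw":0.5},
{"tx":2.86,"ty":-2.35,"tz":1.79,"wx":0.11,"wy":0.00,"wz":0.00,"jaw":0.5},
{"tx":2.86,"ty":-2.14,"tz":2.04,"wx":0.11,"wy":0.00,"wz":0.00,"jaw":0.5},
{"tx":2.86,"ty":-1.91,"tz":2.26,"wx":0.11,"wy":0.00,"wz":0.00,"jaw":0.5},
{"tx":2.86,"ty":-1.65,"tz":2.45,"wx":0.11,"wy":0.00,"wz":0.00,"jaw":0.5},
{"tx":2.86,"ty":-1.38,"tz":2.62,"wx":0.11,"wy":0.00,"wz":0.00,"jaw":0.5},
```

View pics/s4.png

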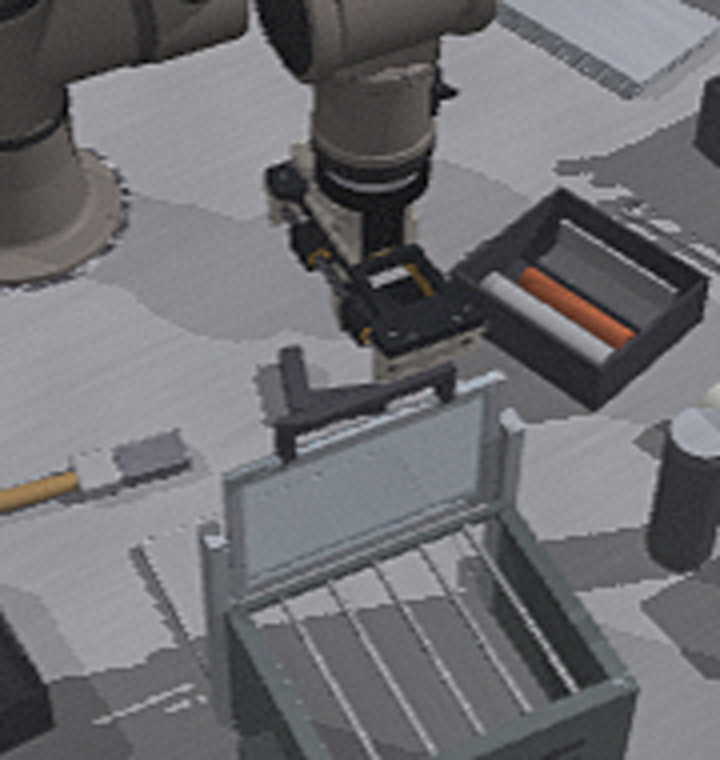

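The picture shows the handle ends at crop (277,418) and (455,366), matching the projection for 150 mm up. The sash is right up, so I'll go to the tray.

>>> arm_command(
  plan=[
    {"tx": 0.2, "ty": -2.6, "tz": -1.0, "wx": 0.13, "wy": 0, "wz": 0, "jaw": 0.5},
    {"tx": 0.2, "ty": -2.7, "tz": -0.6, "wx": 0.13, "wy": 0, "wz": 0, "jaw": 0.5},
    {"tx": 0.2, "ty": -2.8, "tz": -0.3, "wx": 0.13, "wy": 0, "wz": 0, "jaw": 0.5},
    {"tx": 0.2, "ty": -2.8, "tz": 0.1, "wx": 0.13, "wy": 0, "wz": 0, "jaw": 0.5},
    {"tx": 0.2, "ty": -2.8, "tz": 0.4, "wx": 0.13, "wy": 0, "wz": 0, "jaw": 0.5},
    {"tx": 0.2, "ty": -2.7, "tz": 0.8, "wx": 0.13, "wy": 0, "wz": 0, "jaw": 0.5},
    {"tx": 2.8, "ty": -2.7, "tz": 1.2, "wx": 0.11, "wy": 0, "wz": 0, "jaw": 0.5},
    {"tx": 2.8, "ty": -2.5, "tz": 1.5, "wx": 0.11, "wy": 0, "wz": 0, "jaw": 0.5},
    {"tx": 2.9, "ty": -2.3, "tz": 1.8, "wx": 0.11, "wy": 0, "wz": 0, "jaw": 0.5},
    {"tx": 2.9, "ty": -2.1, "tz": 2.0, "wx": 0.11, "wy": 0, "wz": 0, "jaw": 0.5},
    {"tx": 2.9, "ty": -1.9, "tz": 2.3, "wx": 0.11, "wy": 0, "wz": 0, "jaw": 0.5},
    {"tx": 2.9, "ty": -1.7, "tz": 2.5, "wx": 0.11, "wy": 0, "wz": 0, "jaw": 0.5},
    {"tx": 2.8, "ty": -1.4, "tz": 2.6, "wx": 0.11, "wy": 0, "wz": 0, "jaw": 0.5},
    {"tx": 0, "ty": 0, "tz": 0, "wx": 0, "wy": 0, "wz": 0, "jaw": 0.5},
    {"tx": 0, "ty": 0, "tz": 0, "wx": 0, "wy": 0, "wz": 0, "jaw": 0.5},
  ],
)

```text
time: 7.1
tool_pos: [472.1, -342.4, 194.5]
tcp_rot: [-2.377, 1.568, 2.224]
contact_force: [-0.0, -0.2, 1.6]
grip_width: 68.8
```

```bash
python3 - <<'E'
from h import *
p,R,o=cur(); print(p,R.round(3).tolist(),o['grip_width'],o['joint_positions'].round(2),o['time'])
rows(p,R,[477.5,-345.5,100],frame(-0.09-np.pi/2),0.5)
crop('scene',160,190,300,310,5,'s5.png')
E
```

```text
[ 472.11851425 -342.40674554  194.45855899] [[-0.002, 0.994, -0.111], [0.002, -0.111, -0.994], [-1.0, -0.002, -0.002]] 68.83553057814011 [-0.76  0.49  1.44  0.    1.21  0.92] 7.1
n 3 total rv [-0.021 -0.002  0.002]
{"tx":3.15,"ty":0.20,"tz":0.09,"wx":-0.01,"wy":-0.00,"wz":0.00,"jaw":0.5},
{"tx":3.15,"ty":0.19,"tz":0.09,"wx":-0.01,"wy":-0.00,"wz":0.00,"jaw":0.5},
{"tx":3.15,"ty":0.19,"tz":0.09,"wx":-0.01,"wy":-0.00,"wz":0.00,"jaw":0.5},
```

View pics/s5.png

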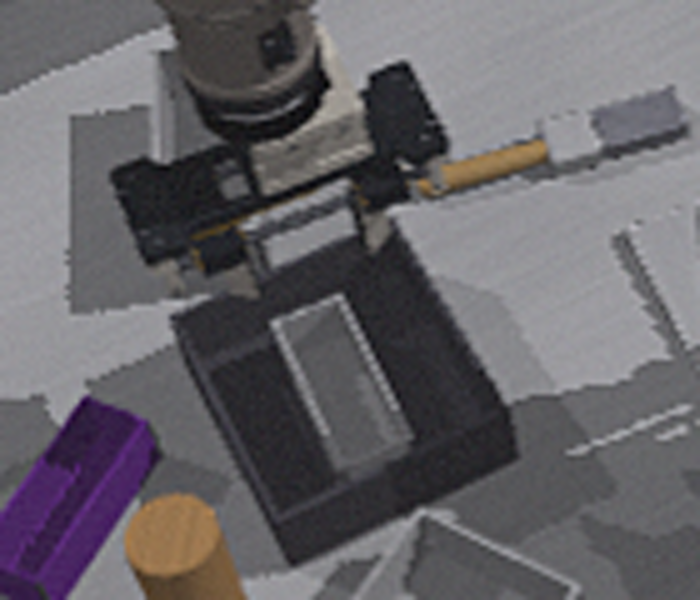

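>>> arm_command(
  plan=[
    {"tx": 3.1, "ty": 0.2, "tz": 0.1, "wx": -0.01, "wy": 0, "wz": 0, "jaw": 0.5},
    {"tx": 3.2, "ty": 0.2, "tz": 0.1, "wx": -0.01, "wy": 0, "wz": 0, "jaw": 0.5},
    {"tx": 3.1, "ty": 0.2, "tz": 0.1, "wx": 0, "wy": 0, "wz": 0, "jaw": 0.5},
    {"tx": 0, "ty": 0, "tz": 0, "wx": 0, "wy": 0, "wz": 0, "jaw": 0.5},
    {"tx": 0, "ty": 0, "tz": 0, "wx": 0, "wy": 0, "wz": 0, "jaw": 0.5},
  ],
)

```text
time: 7.65
tool_pos: [479.6, -345.8, 102.9]
tcp_rot: [1.133, 1.57, -0.527]
contact_force: [0.2, 1.3, 0.4]
grip_width: 68.8
```

```bash
python3 - <<'E'
from h import *
p,R,o=cur(); print(p,R.round(3).tolist(),o['time'])
rows(p,R,[477.5,-345.5,33],frame(-0.09-np.pi/2),0.5)
crop('scene',160,190,300,310,5,'s6.png')
r=proj('top',[477,-345,50]);print(r)
E
```

```text
[ 479.60363022 -345.8335769   102.93844353] [[0.001, 0.996, -0.089], [-0.001, -0.089, -0.996], [-1.0, 0.001, 0.0]] 7.65
n 2 total rv [ 0.001  0.    -0.001]
{"tx":3.50,"ty":-0.11,"tz":-0.01,"wx":0.00,"wy":0.00,"wz":-0.00,"jaw":0.5},
{"tx":3.50,"ty":-0.11,"tz":-0.01,"wx":0.00,"wy":0.00,"wz":-0.00,"jaw":0.5},
[[425.6583542  202.48784507]]
```

View pics/s6.png

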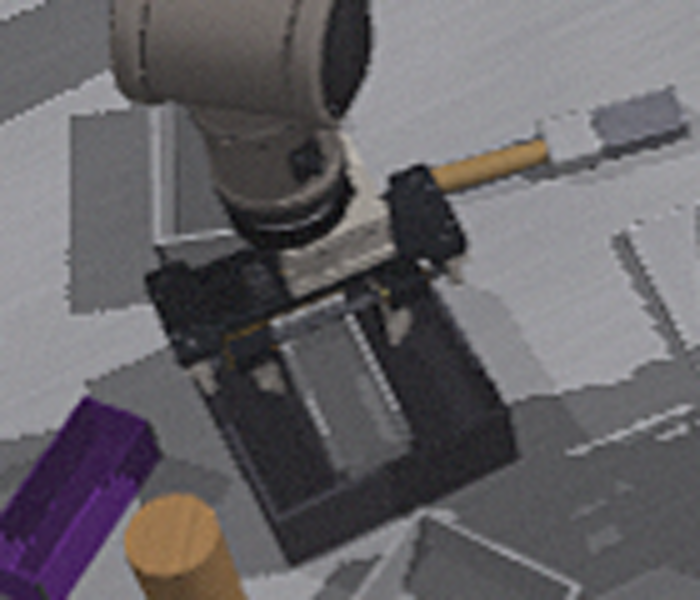

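The fingertips, at crop (268,378) and (398,328), straddle the box symmetrically. I'll lower and close.

>>> arm_command(
  plan=[
    {"tx": 3, "ty": -0.1, "tz": 0, "wx": 0, "wy": 0, "wz": 0, "jaw": 0.5},
    {"tx": 2.5, "ty": -0.1, "tz": 0, "wx": 0, "wy": 0, "wz": 0, "jaw": 0.5},
    {"tx": 1.4, "ty": 0, "tz": 0, "wx": 0, "wy": 0, "wz": 0, "jaw": 0.5},
    {"tx": 0, "ty": 0, "tz": 0, "wx": 0, "wy": 0, "wz": 0, "jaw": 0.5},
    {"tx": 0, "ty": 0, "tz": 0, "wx": 0, "wy": 0, "wz": 0, "jaw": 0},
    {"tx": 0, "ty": 0, "tz": 0, "wx": 0, "wy": 0, "wz": 0, "jaw": -1},
    {"tx": 0, "ty": 0, "tz": 0, "wx": 0, "wy": 0, "wz": 0, "jaw": -1},
    {"tx": 0, "ty": 0, "tz": 0, "wx": 0, "wy": 0, "wz": 0, "jaw": -1},
  ],
)

```text
time: 8.5
tool_pos: [477.4, -345.9, 34.2]
tcp_rot: [1.6, 1.569, -0.062]
contact_force: [0.2, 4.2, 6.5]
grip_width: 49.7
```

>>> arm_command(
  plan=[
    {"tx": -1, "ty": 0, "tz": 0, "wx": 0, "wy": 0, "wz": 0, "jaw": -1},
    {"tx": -2.5, "ty": 0, "tz": 0, "wx": 0, "wy": 0, "wz": 0, "jaw": -1},
    {"tx": -3, "ty": 0, "tz": 0, "wx": 0, "wy": 0, "wz": 0, "jaw": -1},
    {"tx": -3, "ty": 0, "tz": 0, "wx": 0, "wy": 0, "wz": 0, "jaw": -1},
    {"tx": -2, "ty": 0, "tz": 0, "wx": 0, "wy": 0, "wz": 0, "jaw": -1},
    {"tx": 0, "ty": 0, "tz": 0, "wx": 0, "wy": 0, "wz": 0, "jaw": -1},
    {"tx": 0, "ty": 0, "tz": 0, "wx": 0, "wy": 0, "wz": 0, "jaw": -1},
  ],
)

```text
time: 9.2
tool_pos: [476.2, -345.9, 147.2]
tcp_rot: [-2.096, 1.57, 2.525]
contact_force: [-1.0, 0.3, -6.2]
grip_width: 49.9
```

```bash
python3 - <<'E'
from h import *
p,R,o=cur(); print(p,o['time'],o['contact_force'],o['grip_width'])
print(c2w(-105,0,150))
p,R=rows(p,R,c2w(-105,0,150),frame(CAB-np.pi/2),-1,13)
crop('scene',160,150,320,310,4.5,'s7.png')
E
```

```text
[ 476.19255506 -345.93644243  147.20946436] 9.2 [-1.04343645  0.25508649 -6.20561486] 49.91305976330342
[545.3996648   -2.28430785 150.        ]
n 13 total rv [ 0.04  -0.     0.001]
{"tx":-0.02,"ty":0.29,"tz":-2.68,"wx":0.00,"wy":-0.00,"wz":0.00,"jaw":-1},
{"tx":-0.02,"ty":0.28,"tz":-2.68,"wx":0.00,"wy":-0.00,"wz":0.00,"jaw":-1},
{"tx":-0.02,"ty":0.27,"tz":-2.68,"wx":0.00,"wy":-0.00,"wz":0.00,"jaw":-1},
{"tx":-0.02,"ty":0.26,"tz":-2.68,"wx":0.00,"wy":-0.00,"wz":0.00,"jaw":-1},
{"tx":-0.02,"ty":0.26,"tz":-2.68,"wx":0.00,"wy":-0.00,"wz":0.00,"jaw":-1},
{"tx":-0.02,"ty":0.25,"tz":-2.69,"wx":0.00,"wy":-0.00,"wz":0.00,"jaw":-1},
{"tx":-0.02,"ty":0.24,"tz":-2.69,"wx":0.00,"wy":-0.00,"wz":0.00,"jaw":-1},
{"tx":-0.02,"ty":0.23,"tz":-2.69,"wx":0.00,"wy":-0.00,"wz":0.00,"jaw":-1},
{"tx":-0.02,"ty":0.22,"tz":-2.69,"wx":0.00,"wy":-0.00,"wz":0.00,"jaw":-1},
{"tx":-0.02,"ty":0.22,"tz":-2.69,"wx":0.00,"wy":-0.00,"wz":0.00,"jaw":-1},
{"tx":-0.02,"ty":0.21,"tz":-2.69,"wx":0.00,"wy":-0.00,"wz":0.00,"jaw":-1},
{"tx":-0.02,"ty":0.20,"tz":-2.69,"wx":0.00,"wy":-0.00,"wz":0.00,"jaw":-1},
{"tx":-0.02,"ty":0.19,"tz":-2.69,"wx":0.00,"wy":-0.00,"wz":0.00,"jaw":-1},
```

View pics/s7.png

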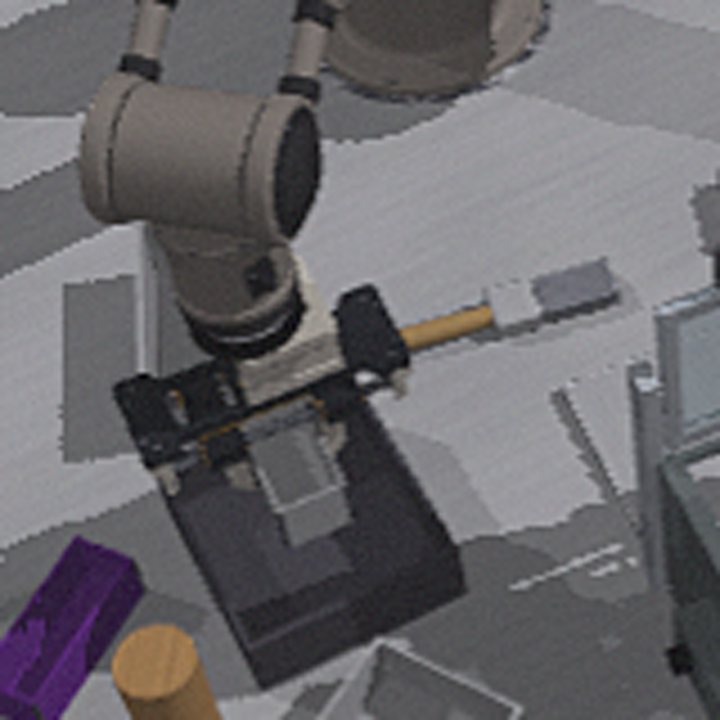

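The box is held level and out of the tray, at crop (300,490). I'll carry it to the sill.

>>> arm_command(
  plan=[
    {"tx": 0, "ty": 0.2, "tz": -1.5, "wx": 0, "wy": 0, "wz": 0, "jaw": -1},
    {"tx": 0, "ty": 0.3, "tz": -2.5, "wx": 0, "wy": 0, "wz": 0, "jaw": -1},
    {"tx": 0, "ty": 0.3, "tz": -2.7, "wx": 0, "wy": 0, "wz": 0, "jaw": -1},
    {"tx": 0, "ty": 0.3, "tz": -2.7, "wx": 0.01, "wy": 0, "wz": 0, "jaw": -1},
    {"tx": 0, "ty": 0.3, "tz": -2.7, "wx": 0, "wy": 0, "wz": 0, "jaw": -1},
    {"tx": 0, "ty": 0.3, "tz": -2.7, "wx": 0.01, "wy": 0, "wz": 0, "jaw": -1},
    {"tx": 0, "ty": 0.2, "tz": -2.7, "wx": 0, "wy": 0, "wz": 0, "jaw": -1},
    {"tx": 0, "ty": 0.2, "tz": -2.7, "wx": 0.01, "wy": 0, "wz": 0, "jaw": -1},
    {"tx": 0, "ty": 0.2, "tz": -2.7, "wx": 0, "wy": 0, "wz": 0, "jaw": -1},
    {"tx": 0, "ty": 0.2, "tz": -2.7, "wx": 0.01, "wy": 0, "wz": 0, "jaw": -1},
    {"tx": 0, "ty": 0.2, "tz": -2.7, "wx": 0, "wy": 0, "wz": 0, "jaw": -1},
    {"tx": 0, "ty": 0.2, "tz": -2.7, "wx": 0, "wy": 0, "wz": 0, "jaw": -1},
    {"tx": 0, "ty": 0.2, "tz": -2.7, "wx": 0, "wy": 0, "wz": 0, "jaw": -1},
    {"tx": 0, "ty": 0.2, "tz": -1.4, "wx": 0, "wy": 0, "wz": 0, "jaw": -1},
    {"tx": 0, "ty": 0, "tz": 0, "wx": 0, "wy": 0, "wz": 0, "jaw": -1},
    {"tx": 0, "ty": 0, "tz": 0, "wx": 0, "wy": 0, "wz": 0, "jaw": -1},
  ],
)

```text
time: 10.85
tool_pos: [547.9, -1.0, 147.0]
tcp_rot: [-1.307, 1.569, -3.008]
contact_force: [-0.2, -0.1, -5.2]
grip_width: 49.4
```

```bash
python3 - <<'E'
from h import *
p,R,o=cur(); print(p,R.round(3).tolist(),o['time'],o['contact_force'],o['grip_width'])
p,R=rows(p,R,c2w(-105,0,42),frame(CAB-np.pi/2),-1,5)
crop('scene',250,100,430,290,4,'s8.png')
crop('top',250,60,420,240,4,'t8.png')
E
```

```text
[547.93400238  -0.99251765 146.98585092] [[-0.002, 0.992, -0.13], [-0.0, -0.13, -0.992], [-1.0, -0.002, 0.0]] 10.85 [-0.22102822 -0.09465648 -5.1572607 ] 49.4145133460211
n 5 total rv [0.001 0.    0.002]
{"tx":2.10,"ty":-0.04,"tz":0.03,"wx":0.00,"wy":0.00,"wz":0.00,"jaw":-1},
{"tx":2.10,"ty":-0.04,"tz":0.03,"wx":0.00,"wy":0.00,"wz":0.00,"jaw":-1},
{"tx":2.10,"ty":-0.04,"tz":0.03,"wx":0.00,"wy":0.00,"wz":0.00,"jaw":-1},
{"tx":2.10,"ty":-0.05,"tz":0.03,"wx":0.00,"wy":0.00,"wz":0.00,"jaw":-1},
{"tx":2.10,"ty":-0.05,"tz":0.03,"wx":0.00,"wy":0.00,"wz":0.00,"jaw":-1},
```

View pics/s8.png

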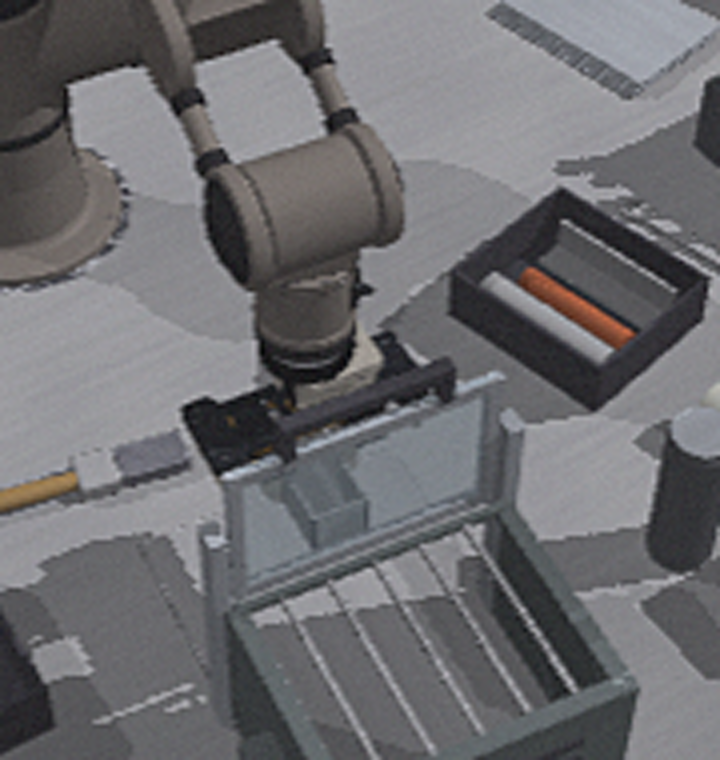

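View pics/t8.png

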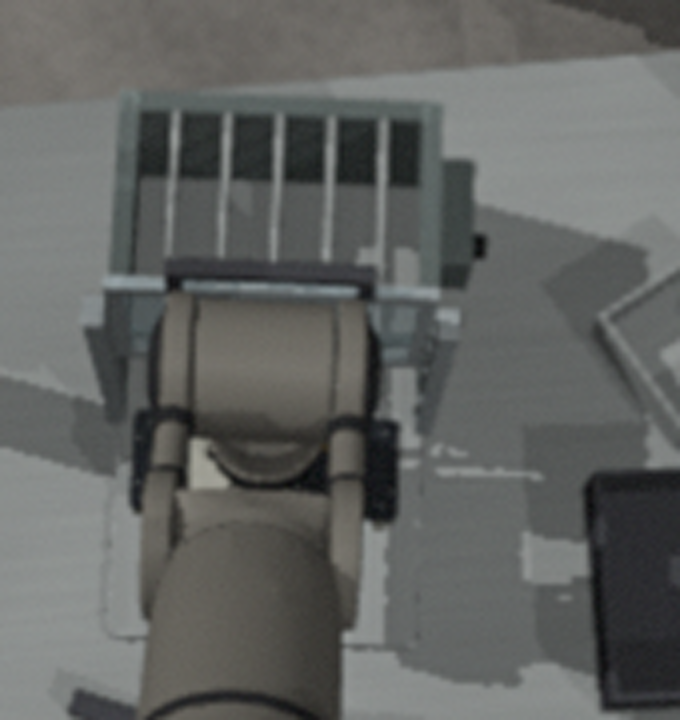

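>>> arm_command(
  plan=[
    {"tx": 2, "ty": 0, "tz": 0, "wx": 0, "wy": 0, "wz": 0, "jaw": -1},
    {"tx": 3, "ty": -0.1, "tz": 0, "wx": 0, "wy": 0, "wz": 0, "jaw": -1},
    {"tx": 3, "ty": -0.1, "tz": 0, "wx": 0, "wy": 0, "wz": 0, "jaw": -1},
    {"tx": 1.7, "ty": -0.1, "tz": 0.1, "wx": 0, "wy": 0, "wz": 0, "jaw": -1},
    {"tx": 0.5, "ty": 0, "tz": 0, "wx": 0, "wy": 0, "wz": 0, "jaw": -1},
    {"tx": 0, "ty": 0, "tz": 0, "wx": 0, "wy": 0, "wz": 0, "jaw": -1},
    {"tx": 0, "ty": 0, "tz": 0, "wx": 0, "wy": 0, "wz": 0, "jaw": -1},
  ],
)

```text
time: 11.65
tool_pos: [546.2, -2.1, 46.7]
tcp_rot: [1.592, 1.569, -0.111]
contact_force: [0.5, 0.4, -5.1]
grip_width: 49.9
```

>>> arm_command(
  plan=[
    {"tx": 0.3, "ty": 0, "tz": 0, "wx": 0, "wy": 0, "wz": 0, "jaw": -1},
    {"tx": 0.2, "ty": 0, "tz": 0, "wx": 0, "wy": 0, "wz": 0, "jaw": -1},
    {"tx": 0.2, "ty": 0, "tz": 0, "wx": 0, "wy": 0, "wz": 0, "jaw": -1},
    {"tx": 0, "ty": 0, "tz": 0, "wx": 0, "wy": 0, "wz": 0, "jaw": -1},
  ],
)

```text
time: 12.05
tool_pos: [545.6, -1.6, 39.2]
tcp_rot: [1.606, 1.57, -0.096]
contact_force: [-0.3, 0.1, -1.2]
grip_width: 49.9
```

>>> arm_command(
  plan=[
    {"tx": 0.1, "ty": 0, "tz": 0, "wx": 0, "wy": 0, "wz": 0, "jaw": -1},
    {"tx": 0, "ty": 0, "tz": 0, "wx": 0, "wy": 0, "wz": 0, "jaw": -1},
    {"tx": 0, "ty": 0, "tz": 0, "wx": 0, "wy": 0, "wz": 0, "jaw": 0.4},
    {"tx": 0, "ty": 0, "tz": 0, "wx": 0, "wy": 0, "wz": 0, "jaw": 0.5},
    {"tx": 0, "ty": 0, "tz": 0, "wx": 0, "wy": 0, "wz": 0, "jaw": 0.5},
    {"tx": -2, "ty": 0, "tz": 0, "wx": 0, "wy": 0, "wz": 0, "jaw": 0.5},
    {"tx": -3, "ty": 0, "tz": 0, "wx": 0, "wy": 0, "wz": 0, "jaw": 0.5},
    {"tx": -4, "ty": 0, "tz": 0, "wx": 0, "wy": 0, "wz": 0, "jaw": 0.5},
    {"tx": -3, "ty": 0, "tz": 0, "wx": 0, "wy": 0, "wz": 0, "jaw": 0},
    {"tx": 0, "ty": 0, "tz": 0, "wx": 0, "wy": 0, "wz": 0, "jaw": 0},
  ],
)

```text
time: 13.05
tool_pos: [547.9, -1.9, 162.1]
tcp_rot: [1.569, 1.562, -0.133]
contact_force: [0.6, 0.2, -0.3]
grip_width: 57.6
```

```bash
python3 - <<'E'
from h import *
p,R,o=cur(); print(p,R.round(3).tolist(),o['time'],o['contact_force'],o['grip_width'],o['joint_positions'].round(2))
crop('scene',250,100,430,290,4,'s9.png')
E
```

```text
[547.88284442  -1.86537047 162.13888318] [[0.009, 0.991, -0.131], [-0.001, -0.131, -0.991], [-1.0, 0.009, 0.0]] 13.05 [ 0.59207718  0.23821209 -0.30475716] 57.58566942628388 [-0.14  0.46  1.59  0.    1.08  1.56]
```

View pics/s9.png

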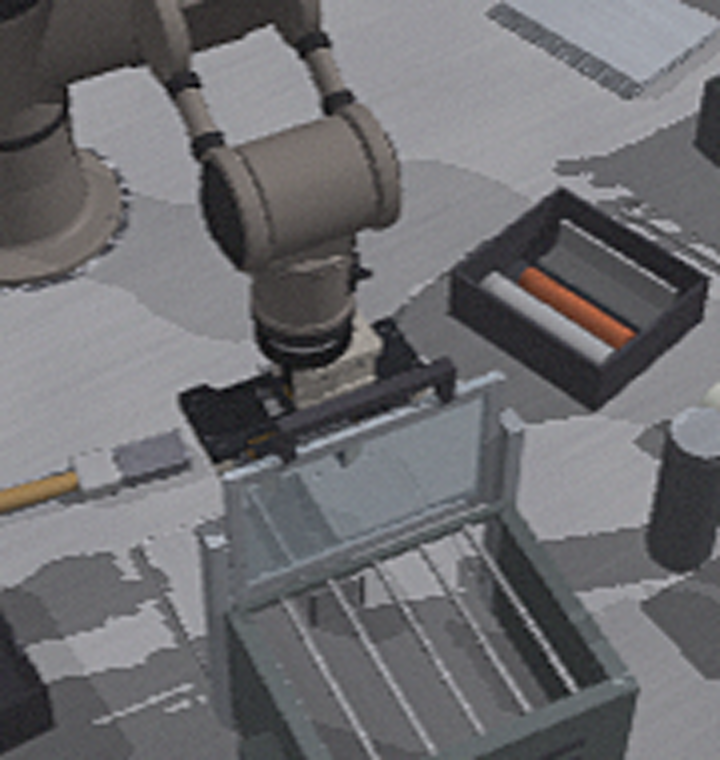

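```bash
python3 - <<'E'
import numpy as np
D=[(.342,1.524,525.0,248.5),(.46,1.59,547.9,162.1),(.49,1.44,583.2,194.5)]
A=[];b=[]
for j2,j3,r,z in D:
    A+= [[1,0,np.sin(j2),np.sin(j2+j3)],[0,1,np.cos(j2),np.cos(j2+j3)]]; b+=[r,z]
print(np.linalg.lstsq(np.array(A),np.array(b),rcond=None))
A=np.array(A)
print(np.linalg.lstsq(A[:,1:],b,rcond=None))
E
```

```text
(array([ -4.00264239, -95.11666   , 482.66815509, 382.98226817]), array([12.16874848]), np.int32(4), array([2.48004545, 2.41547827, 0.09338668, 0.07821893]))
(array([-94.45799677, 480.57998268, 379.62503986]), array([12.42404508]), np.int32(3), array([2.425598  , 1.76349287, 0.08103849]))
```

```bash
python3 - <<'E'
from h import *
p,R,o=cur(); 
p,R=rows(p,R,c2w(-194,0,160),frame(CAB-np.pi/2),-.5,4)
print(p)
E
```

```text
n 4 total rv [-0.    -0.    -0.005]
{"tx":-0.02,"ty":-2.25,"tz":0.02,"wx":-0.00,"wy":-0.00,"wz":-0.00,"jaw":-0.5},
{"tx":-0.01,"ty":-2.25,"tz":0.02,"wx":-0.00,"wy":-0.00,"wz":-0.00,"jaw":-0.5},
{"tx":-0.01,"ty":-2.25,"tz":0.02,"wx":-0.00,"wy":-0.00,"wz":-0.00,"jaw":-0.5},
{"tx":-0.01,"ty":-2.25,"tz":0.02,"wx":-0.00,"wy":-0.00,"wz":-0.00,"jaw":-0.5},
[457.16223782   9.34137407 160.        ]
```

>>> arm_command(
  plan=[
    {"tx": 0, "ty": -2, "tz": 0, "wx": 0, "wy": 0, "wz": 0, "jaw": -0.5},
    {"tx": 0, "ty": -2.6, "tz": 0, "wx": 0, "wy": 0, "wz": 0, "jaw": -0.5},
    {"tx": 0, "ty": -2.6, "tz": 0, "wx": 0, "wy": 0, "wz": 0, "jaw": -0.5},
    {"tx": 0, "ty": -2, "tz": 0, "wx": 0, "wy": 0, "wz": 0, "jaw": -0.5},
    {"tx": 0, "ty": 0, "tz": 0, "wx": 0, "wy": 0, "wz": 0, "jaw": -0.5},
    {"tx": 0, "ty": 0, "tz": 0, "wx": 0, "wy": 0, "wz": 0, "jaw": -0.5},
  ],
)

```text
time: 13.7
tool_pos: [454.3, 10.4, 157.2]
tcp_rot: [-1.911, 1.57, 2.671]
contact_force: [-0.0, -0.5, 0.2]
grip_width: 22.8
```

```bash
python3 - <<'E'
from h import *
p,R,o=cur(); print(p,o['time'],o['grip_width'],o['joint_positions'].round(3))
rows(p,R,c2w(-194,0,42),frame(CAB-np.pi/2),-.5,4)
crop('scene',250,120,430,290,4,'s10.png')
crop('top',250,60,420,240,4,'t10.png')
E
```

```text
[454.32460064  10.43198329 157.18415576] 13.7 22.769058099672655 [-0.146  0.319  1.843  0.     0.98   1.556]
n 4 total rv [-0. -0.  0.]
{"tx":2.88,"ty":0.07,"tz":0.02,"wx":-0.00,"wy":-0.00,"wz":0.00,"jaw":-0.5},
{"tx":2.88,"ty":0.07,"tz":0.02,"wx":-0.00,"wy":-0.00,"wz":0.00,"jaw":-0.5},
{"tx":2.88,"ty":0.07,"tz":0.02,"wx":-0.00,"wy":-0.00,"wz":0.00,"jaw":-0.5},
{"tx":2.88,"ty":0.07,"tz":0.02,"wx":-0.00,"wy":-0.00,"wz":0.00,"jaw":-0.5},
```

View pics/s10.png

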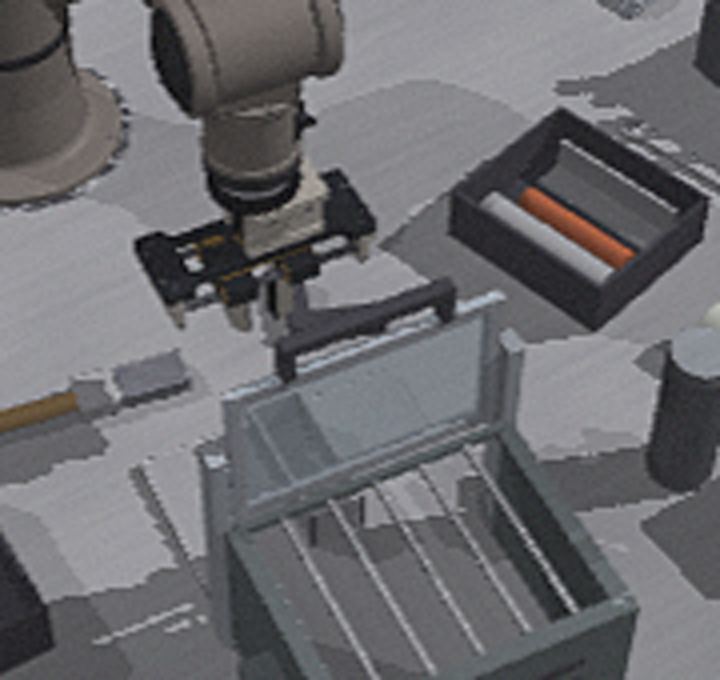

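View pics/t10.png

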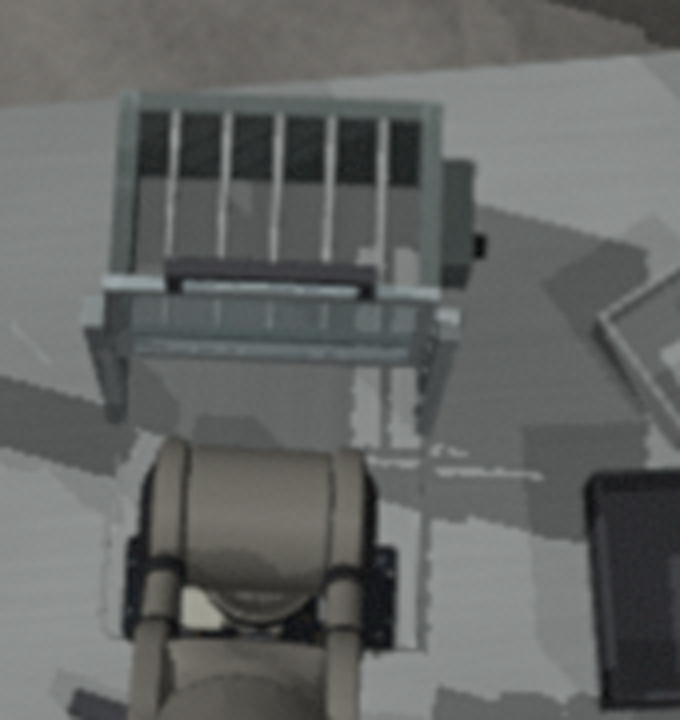

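>>> arm_command(
  plan=[
    {"tx": 3, "ty": 0, "tz": 0, "wx": 0, "wy": 0, "wz": 0, "jaw": -0.5},
    {"tx": 3.5, "ty": 0, "tz": 0, "wx": 0, "wy": 0, "wz": 0, "jaw": -0.5},
    {"tx": 3, "ty": 0, "tz": 0, "wx": 0, "wy": 0, "wz": 0, "jaw": -0.5},
    {"tx": 2, "ty": 0, "tz": 0, "wx": 0, "wy": 0, "wz": 0, "jaw": -0.5},
    {"tx": 0, "ty": 0, "tz": 0, "wx": 0, "wy": 0, "wz": 0, "jaw": -0.5},
    {"tx": 0, "ty": 0, "tz": 0, "wx": 0, "wy": 0, "wz": 0, "jaw": -0.5},
    {"tx": 0, "ty": 1, "tz": 0, "wx": 0, "wy": 0, "wz": 0, "jaw": -0.5},
    {"tx": 0, "ty": 1, "tz": 0, "wx": 0, "wy": 0, "wz": 0, "jaw": -0.5},
    {"tx": 0, "ty": 1, "tz": 0, "wx": 0, "wy": 0, "wz": 0, "jaw": -0.5},
  ],
)

```text
time: 14.7
tool_pos: [483.5, 6.7, 43.6]
tcp_rot: [-1.608, 1.568, 2.973]
contact_force: [-8.5, 1.3, 6.8]
grip_width: 23.2
```

```bash
python3 - <<'E'
from h import *
p,R,o=cur(); c,s=np.cos(CAB),np.sin(CAB); d=p[:2]-M; print(p,'cab',c*d[0]+s*d[1],-s*d[0]+c*d[1],R.round(3).tolist(),o['contact_force'].round(1),o['joint_positions'].round(3))
E
```

```text
[483.46424931   6.67126224  43.59449727] cab -167.57456529009116 0.7884833869874335 [[-0.003, 0.991, -0.131], [0.0, -0.131, -0.991], [-1.0, -0.003, -0.0]] [-8.5  1.3  6.8] [-0.145  0.546  1.875  0.     0.723  1.557]
```

>>> arm_command(
  plan=[
    {"tx": 0, "ty": 1.2, "tz": 0, "wx": 0, "wy": 0, "wz": 0, "jaw": -0.5},
    {"tx": 0, "ty": 1.2, "tz": 0, "wx": 0, "wy": 0, "wz": 0, "jaw": -0.5},
    {"tx": 0, "ty": 1.2, "tz": 0, "wx": 0, "wy": 0, "wz": 0, "jaw": -0.5},
    {"tx": 0, "ty": 1.2, "tz": 0, "wx": 0, "wy": 0, "wz": 0, "jaw": -0.5},
    {"tx": 0, "ty": 1.2, "tz": 0, "wx": 0, "wy": 0, "wz": 0, "jaw": -0.5},
    {"tx": 0, "ty": 1.2, "tz": 0, "wx": 0, "wy": 0, "wz": 0, "jaw": -0.5},
    {"tx": 0, "ty": 0, "tz": 0, "wx": 0, "wy": 0, "wz": 0, "jaw": -0.5},
  ],
)

```text
time: 15.4
tool_pos: [557.6, -3.2, 43.8]
tcp_rot: [1.585, 1.567, -0.117]
contact_force: [-0.2, 0.3, 0.0]
grip_width: 22.5
```

```bash
cat >> h.py <<'E'
def st():
    p,R,o=cur(); c,s=np.cos(CAB),np.sin(CAB); d=p[:2]-M
    print('t',o['time'],'p',p.round(1),'cab',(c*d[0]+s*d[1]).round(1),(-s*d[0]+c*d[1]).round(1),'F',o['contact_force'].round(1),'g',round(o['grip_width'],1),'q',o['joint_positions'].round(3)); print(R.round(3).tolist()); return p,R,o
E
python3 - <<'E'
from h import *
st()
crop('scene',250,120,430,290,4,'s11.png')
crop('top',250,60,420,240,4,'t11.png')
E
```

```text
t 15.4 p [557.6  -3.2  43.8] cab -92.8 0.6 F [-0.2  0.3  0. ] g 22.5 q [-0.143  0.638  1.67   0.     0.83   1.559]
[[0.003, 0.991, -0.131], [-0.0, -0.131, -0.991], [-1.0, 0.004, -0.0]]
```

View pics/s11.png

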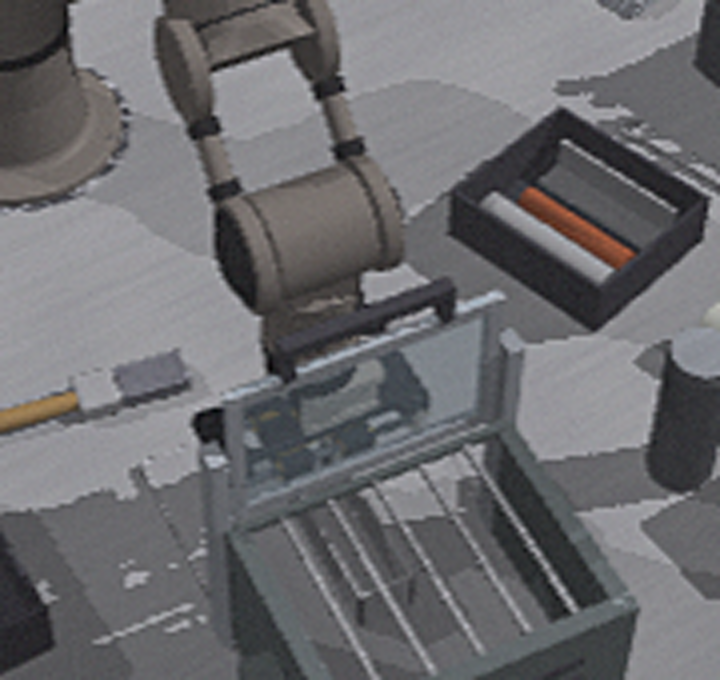

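View pics/t11.png

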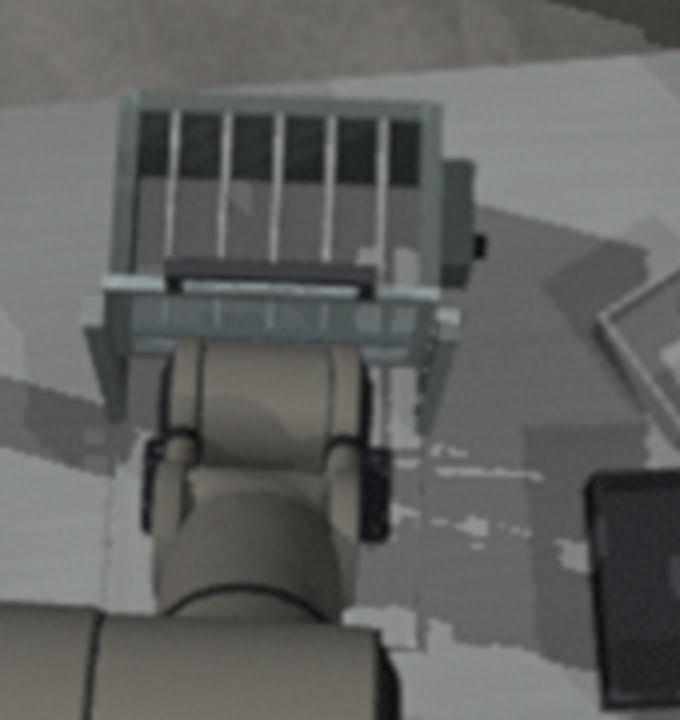

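The box is going in straight, with its front inside at crop (362,615)–(412,600). My rough kinematics say joint 5 would drop under its range if the tool only tilts forward. I'll back off a little and test a small sideways lean to keep clear of that limit.

>>> arm_command(
  plan=[
    {"tx": -1, "ty": -1, "tz": 0, "wx": 0, "wy": 0, "wz": 0, "jaw": -0.5},
    {"tx": -1.5, "ty": -0.5, "tz": 0, "wx": 0, "wy": 0, "wz": 0, "jaw": -0.5},
    {"tx": 0, "ty": 0, "tz": 0, "wx": 0, "wy": 0.14, "wz": 0, "jaw": -0.5},
    {"tx": 0, "ty": 0, "tz": 0, "wx": 0, "wy": 0, "wz": 0, "jaw": -0.5},
    {"tx": 0, "ty": 0, "tz": 0, "wx": 0, "wy": 0, "wz": 0, "jaw": -0.5},
  ],
)

```text
time: 16.0
tool_pos: [540.1, -1.9, 68.6]
tcp_rot: [3.139, 1.434, 1.435]
contact_force: [0.6, 0.5, -0.6]
grip_width: 22.9
```

```bash
python3 - <<'E'
from h import *
st()
E
```

```text
t 16.0 p [540.1  -1.9  68.6] cab -110.3 -0.3 F [ 0.6  0.5 -0.6] g 22.9 q [-0.221  0.577  1.714  0.179  0.87   1.367]
[[0.018, 0.991, -0.132], [0.135, -0.133, -0.982], [-0.991, 0.0, -0.136]]
```

```bash
cat > ik.py <<'E'
import numpy as np
from scipy.optimize import least_squares
def ik(P,x,prm):
    off,h,L1,L2,D=prm
    w=P-D*x; rho=np.hypot(w[0],w[1]); r=np.sqrt(rho**2-off**2); q1=np.arctan2(w[1],w[0])-np.arcsin(off/rho)
    z=w[2]-h; d=np.hypot(r,z); th=np.arctan2(r,z)
    ci=np.clip((L1**2+L2**2-d*d)/(2*L1*L2),-1,1); i=np.arccos(ci); q3=np.pi-i
    al=np.arctan2(L2*np.sin(q3),L1+L2*np.cos(q3)); q2=th-al
    f=np.array([np.sin(q2+q3)*np.cos(q1),np.sin(q2+q3)*np.sin(q1),np.cos(q2+q3)])
    return np.array([q1,q2,q3,np.arccos(np.clip(f@x,-1,1))]),f
dn=np.array([0,0,-1.])
data=[((131.3,508.3,248.7),dn,(1.172,.342,1.524,1.275)),((547.9,-1.9,162.1),(.009,-.001,-1),(-.14,.46,1.59,1.08)),
((472.1,-342.4,194.5),dn,(-.76,.49,1.44,1.21)),((454.3,10.4,157.2),dn,(-.146,.319,1.843,.98)),((483.5,6.7,43.6),(-.003,0,-1),(-.145,.546,1.875,.723)),
((557.6,-3.2,43.8),(.003,0,-1),(-.143,.638,1.67,.83)),((540.1,-1.9,68.6),(.018,.135,-.991),(-.221,.577,1.714,.87))]
def res(p): return np.concatenate([ik(np.array(a,float),np.array(x,float)/np.linalg.norm(x),p)[0]-np.array(q) for a,x,q in data])
PRM=least_squares(res,[76,200,480,380,290]).x
E
python3 - <<'E'
from ik import *; from h import *
print(PRM.round(1),abs(res(PRM)).max())
for lean in (0,.15,.25,.35):
  for t in (.35,.45,.55,.65):
    fx=np.array([np.cos(CAB),np.sin(CAB),0]);fy=np.array([-np.sin(CAB),np.cos(CAB),0])
    x=np.sin(t)*fx-np.cos(t)*np.array([0,0,1.]); x=Ro.from_rotvec(-lean*-1*0+0*fx).apply(x); x=Ro.from_rotvec(lean*fx).apply(x)
    print(lean,t,[ik(c2w(xc,0,58),x,PRM)[0][[0,3]].round(2).tolist() for xc in(-110,-80,-40,0)], x.round(2))
E
```

```text
[ 75.8 240.3 452.6 379.9 304. ] 0.026090662351928584
0 0.35 [[-0.15, 0.3], [-0.15, 0.34], [-0.14, 0.4], [-0.14, 0.46]] [ 0.34 -0.04 -0.94]
0 0.45 [[-0.15, 0.13], [-0.15, 0.17], [-0.15, 0.23], [-0.14, 0.29]] [ 0.43 -0.06 -0.9 ]
0 0.55 [[-0.15, 0.05], [-0.15, 0.01], [-0.15, 0.05], [-0.14, 0.11]] [ 0.52 -0.07 -0.85]
0 0.65 [[-0.15, 0.24], [-0.15, 0.19], [-0.15, 0.13], [-0.15, 0.07]] [ 0.6  -0.08 -0.8 ]
0.15 0.35 [[-0.25, 0.35], [-0.24, 0.38], [-0.23, 0.43], [-0.22, 0.48]] [ 0.36  0.09 -0.93]
0.15 0.45 [[-0.25, 0.23], [-0.24, 0.25], [-0.23, 0.29], [-0.22, 0.33]] [ 0.45  0.08 -0.89]
0.15 0.55 [[-0.25, 0.2], [-0.24, 0.19], [-0.23, 0.19], [-0.22, 0.21]] [ 0.53  0.06 -0.84]
0.15 0.65 [[-0.25, 0.31], [-0.24, 0.27], [-0.23, 0.23], [-0.22, 0.19]] [ 0.62  0.04 -0.79]
0.25 0.35 [[-0.31, 0.42], [-0.3, 0.45], [-0.29, 0.49], [-0.27, 0.53]] [ 0.37  0.19 -0.91]
0.25 0.45 [[-0.32, 0.33], [-0.3, 0.34], [-0.29, 0.37], [-0.28, 0.4]] [ 0.46  0.16 -0.87]
0.25 0.55 [[-0.32, 0.31], [-0.31, 0.3], [-0.29, 0.3], [-0.28, 0.31]] [ 0.55  0.14 -0.83]
0.25 0.65 [[-0.32, 0.39], [-0.31, 0.36], [-0.29, 0.33], [-0.28, 0.3]] [ 0.63  0.12 -0.77]
0.35 0.35 [[-0.37, 0.51], [-0.36, 0.53], [-0.34, 0.56], [-0.32, 0.6]] [ 0.38  0.27 -0.88]
0.35 0.45 [[-0.38, 0.44], [-0.36, 0.45], [-0.34, 0.46], [-0.33, 0.49]] [ 0.47  0.25 -0.85]
0.35 0.55 [[-0.39, 0.43], [-0.37, 0.42], [-0.35, 0.41], [-0.33, 0.41]] [ 0.56  0.22 -0.8 ]
0.35 0.65 [[-0.39, 0.49], [-0.37, 0.46], [-0.34, 0.43], [-0.33, 0.4]] [ 0.64  0.19 -0.75]
```

```bash
cat >> h.py <<'E'
def lf(t,l):
    fx=np.array([np.cos(CAB),np.sin(CAB),0]); return Ro.from_rotvec(l*fx).as_matrix()@frame(CAB-np.pi/2,t,CAB)
E
python3 - <<'E'
from ik import *; from h import *
p,R,o=st()
R1=lf(.6,.3)
for xc in(-120,-60,0): print(ik(c2w(xc,6,50),R1[:,0],PRM)[0].round(2))
p,R=rows(p,R,c2w(-122,6,60),R1,-.5,8)
E
```

```text
t 16.0 p [540.1  -1.9  68.6] cab -110.3 -0.3 F [ 0.6  0.5 -0.6] g 22.9 q [-0.221  0.577  1.714  0.179  0.87   1.367]
[[0.018, 0.991, -0.132], [0.135, -0.133, -0.982], [-0.991, 0.0, -0.136]]
[-0.34  0.47  2.29  0.41]
[-0.31  0.54  2.12  0.36]
[-0.29  0.62  1.95  0.34]
n 8 total rv [0.046 0.159 0.598]
{"tx":0.12,"ty":-0.15,"tz":-0.06,"wx":0.01,"wy":0.02,"wz":0.07,"jaw":-0.5},
{"tx":0.11,"ty":-0.16,"tz":-0.06,"wx":0.01,"wy":0.02,"wz":0.07,"jaw":-0.5},
{"tx":0.10,"ty":-0.16,"tz":-0.06,"wx":0.01,"wy":0.02,"wz":0.07,"jaw":-0.5},
{"tx":0.08,"ty":-0.17,"tz":-0.05,"wx":0.01,"wy":0.02,"wz":0.07,"jaw":-0.5},
{"tx":0.07,"ty":-0.18,"tz":-0.05,"wx":0.01,"wy":0.02,"wz":0.07,"jaw":-0.5},
{"tx":0.06,"ty":-0.18,"tz":-0.05,"wx":0.01,"wy":0.02,"wz":0.07,"jaw":-0.5},
{"tx":0.05,"ty":-0.19,"tz":-0.05,"wx":0.01,"wy":0.02,"wz":0.07,"jaw":-0.5},
{"tx":0.03,"ty":-0.19,"tz":-0.05,"wx":0.01,"wy":0.02,"wz":0.07,"jaw":-0.5},
```

>>> arm_command(
  plan=[
    {"tx": 0, "ty": -0.5, "tz": -0.2, "wx": 0, "wy": 0.08, "wz": 0, "jaw": -0.5},
    {"tx": 0, "ty": -0.5, "tz": -0.3, "wx": 0, "wy": 0.08, "wz": 0, "jaw": -0.5},
    {"tx": 0, "ty": 0, "tz": 0, "wx": 0, "wy": 0, "wz": 0.1, "jaw": -0.5},
    {"tx": 0, "ty": 0, "tz": 0, "wx": 0, "wy": 0, "wz": 0.1, "jaw": -0.5},
    {"tx": 0, "ty": 0, "tz": 0, "wx": 0, "wy": 0, "wz": 0.1, "jaw": -0.5},
    {"tx": 0, "ty": 0, "tz": 0, "wx": 0, "wy": 0, "wz": 0.1, "jaw": -0.5},
    {"tx": 0, "ty": 0, "tz": 0, "wx": 0, "wy": 0, "wz": 0.1, "jaw": -0.5},
    {"tx": 0, "ty": 0, "tz": 0, "wx": 0, "wy": 0, "wz": 0.1, "jaw": -0.5},
    {"tx": 0, "ty": 0, "tz": 0, "wx": 0, "wy": 0, "wz": 0, "jaw": -0.5},
    {"tx": 0, "ty": 0, "tz": 0, "wx": 0, "wy": 0, "wz": 0, "jaw": -0.5},
  ],
)

```text
time: 17.0
tool_pos: [534.2, 13.0, 70.2]
tcp_rot: [2.189, 0.992, 0.421]
contact_force: [0.9, 0.3, 0.2]
grip_width: 22.7
```

```bash
python3 - <<'E'
from h import *
p,R,o=st()
rows(p,R,c2w(-110,6,50),lf(.6,.3),-.5,2)
crop('scene',250,120,430,290,4,'s12.png')
crop('top',250,60,420,240,4,'t12.png')
E
```

```text
t 17.0 p [534.2  13.   70.2] cab -118.1 13.7 F [0.9 0.3 0.2] g 22.7 q [-0.334  0.483  2.141  1.392  0.391  0.144]
[[0.499, 0.86, -0.109], [0.224, -0.25, -0.942], [-0.837, 0.446, -0.317]]
n 2 total rv [ 0.001 -0.027  0.115]
{"tx":0.93,"ty":-0.04,"tz":0.69,"wx":0.00,"wy":-0.01,"wz":0.06,"jaw":-0.5},
{"tx":0.93,"ty":-0.10,"tz":0.68,"wx":0.00,"wy":-0.01,"wz":0.06,"jaw":-0.5},
```

View pics/s12.png

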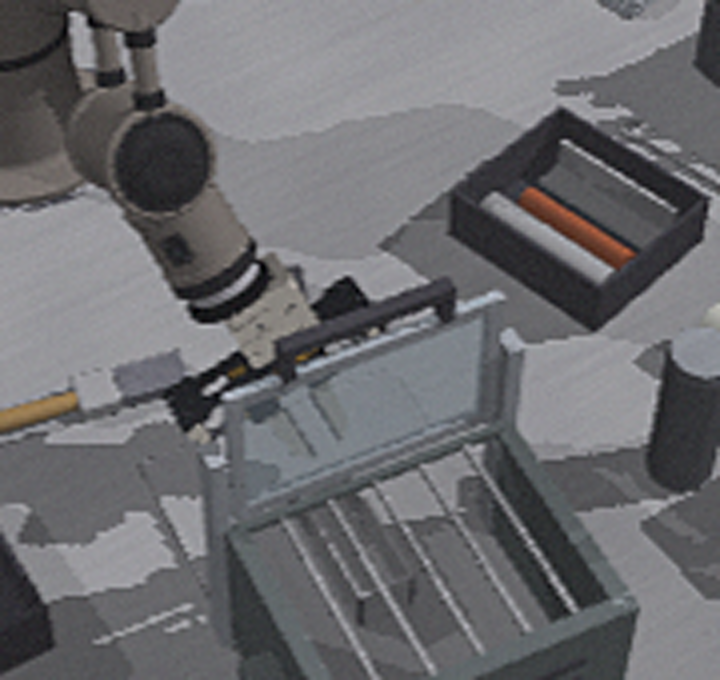

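View pics/t12.png

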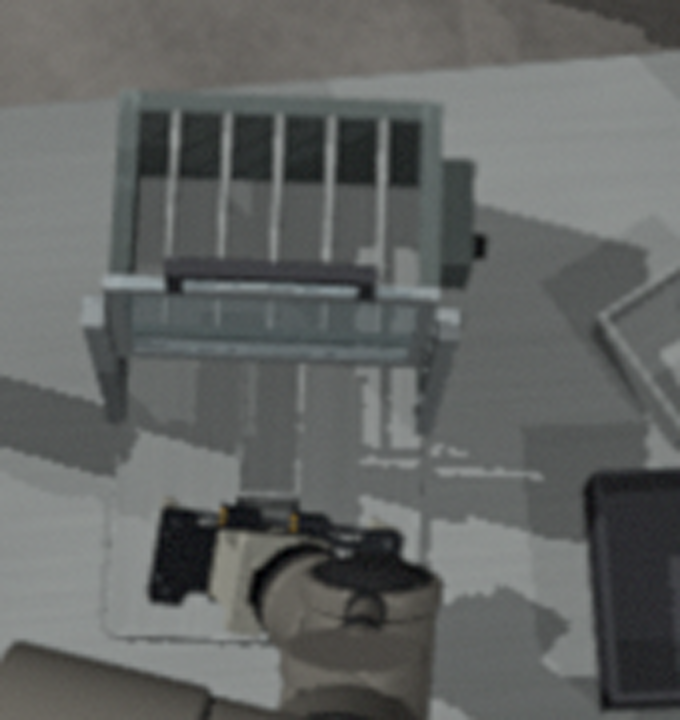

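```bash
python3 - <<'E'
from h import *
w=plane('top',(np.array([(238,500),(297,500)],float)+.5)/4-.5+[250,60],55)
c,s=np.cos(CAB),np.sin(CAB); d=w[:,:2]-M; print(w, np.c_[c*d[:,0]+s*d[:,1],-s*d[:,0]+c*d[:,1]])
E
```

```text
[[567.23424588  17.94465419  55.        ]
 [562.97623942 -28.69880201  55.        ]] [[-85.99492387  22.90779163]
 [-84.12361542 -23.89221724]]
```

>>> arm_command(
  plan=[
    {"tx": 0.8, "ty": 0, "tz": 0.4, "wx": 0, "wy": 0, "wz": 0.06, "jaw": -0.5},
    {"tx": 0.9, "ty": 0, "tz": 0.4, "wx": 0, "wy": 0, "wz": 0.06, "jaw": -0.5},
    {"tx": 0, "ty": 0, "tz": 0, "wx": 0, "wy": 0, "wz": 0, "jaw": -0.5},
    {"tx": 0, "ty": 0, "tz": 0, "wx": 0, "wy": 0, "wz": 0, "jaw": -0.5},
  ],
)

```text
time: 17.5
tool_pos: [540.3, 12.5, 59.1]
tcp_rot: [2.137, 0.919, 0.356]
contact_force: [0.2, 0.7, -0.4]
grip_width: 23.0
```

```bash
python3 - <<'E'
from h import *
p,R,o=st()
rows(p,R,c2w(-60,6,50),lf(.6,.3),-.5,5)
E
```

```text
t 17.5 p [540.3  12.5  59.1] cab -112.0 13.9 F [ 0.2  0.7 -0.4] g 23.0 q [-0.339  0.528  2.193  1.825  0.413 -0.296]
[[0.568, 0.816, -0.105], [0.212, -0.269, -0.94], [-0.795, 0.512, -0.325]]
n 5 total rv [-0.002 -0.036  0.034]
{"tx":0.66,"ty":0.81,"tz":0.23,"wx":-0.00,"wy":-0.01,"wz":0.01,"jaw":-0.5},
{"tx":0.66,"ty":0.81,"tz":0.22,"wx":-0.00,"wy":-0.01,"wz":0.01,"jaw":-0.5},
{"tx":0.67,"ty":0.80,"tz":0.22,"wx":-0.00,"wy":-0.01,"wz":0.01,"jaw":-0.5},
{"tx":0.68,"ty":0.80,"tz":0.21,"wx":-0.00,"wy":-0.01,"wz":0.01,"jaw":-0.5},
{"tx":0.68,"ty":0.79,"tz":0.21,"wx":-0.00,"wy":-0.01,"wz":0.01,"jaw":-0.5},
```

>>> arm_command(
  plan=[
    {"tx": 0.5, "ty": -0.3, "tz": 0.95, "wx": 0, "wy": 0, "wz": 0, "jaw": -0.5},
    {"tx": 0, "ty": 0, "tz": 0, "wx": 0, "wy": 0, "wz": 0, "jaw": -0.5},
    {"tx": 0.54, "ty": 0.84, "tz": 0, "wx": 0, "wy": 0, "wz": 0, "jaw": -0.5},
    {"tx": 0.54, "ty": 0.84, "tz": 0, "wx": 0, "wy": 0, "wz": 0, "jaw": -0.5},
    {"tx": 0.54, "ty": 0.84, "tz": 0, "wx": 0, "wy": 0, "wz": 0, "jaw": -0.5},
    {"tx": 0.54, "ty": 0.84, "tz": 0, "wx": 0, "wy": 0, "wz": 0, "jaw": -0.5},
    {"tx": 0.54, "ty": 0.84, "tz": 0, "wx": 0, "wy": 0, "wz": 0, "jaw": -0.5},
  ],
)

```text
time: 18.2
tool_pos: [588.8, -0.0, 50.7]
tcp_rot: [2.136, 0.92, 0.355]
contact_force: [-4.8, 0.1, -0.5]
grip_width: 22.7
```

```bash
python3 - <<'E'
from h import *
p,R,o=st()
rows(p,R,c2w(-25,6,50),lf(.6,.3),-.5,5)
crop('top',250,60,420,240,4,'t13.png')
crop('scene',250,120,430,290,4,'s13.png')
E
```

```text
t 18.2 p [588.8  -0.   50.7] cab -62.2 7.9 F [-4.8  0.1 -0.5] g 22.7 q [-0.328  0.59   2.064  1.683  0.395 -0.131]
[[0.568, 0.816, -0.105], [0.211, -0.268, -0.94], [-0.796, 0.512, -0.324]]
n 5 total rv [-0.002 -0.035  0.034]
{"tx":0.40,"ty":0.63,"tz":0.05,"wx":-0.00,"wy":-0.01,"wz":0.01,"jaw":-0.5},
{"tx":0.40,"ty":0.62,"tz":0.05,"wx":-0.00,"wy":-0.01,"wz":0.01,"jaw":-0.5},
{"tx":0.41,"ty":0.62,"tz":0.05,"wx":-0.00,"wy":-0.01,"wz":0.01,"jaw":-0.5},
{"tx":0.41,"ty":0.62,"tz":0.05,"wx":-0.00,"wy":-0.01,"wz":0.01,"jaw":-0.5},
{"tx":0.42,"ty":0.62,"tz":0.04,"wx":-0.00,"wy":-0.01,"wz":0.01,"jaw":-0.5},
```

View pics/t13.png

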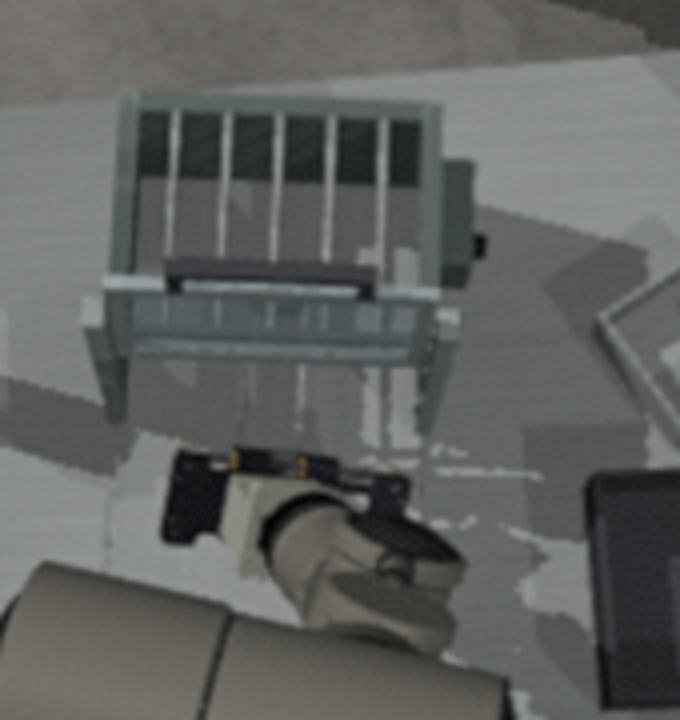

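View pics/s13.png

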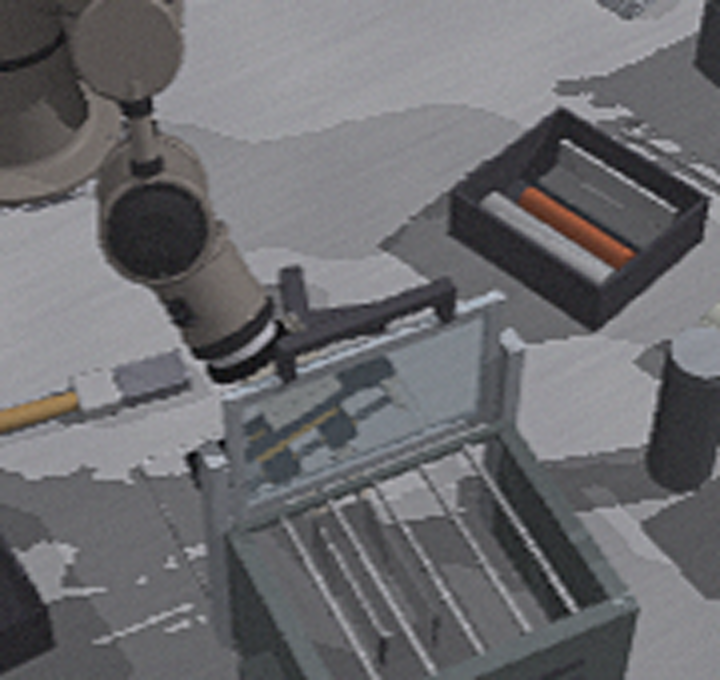

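>>> arm_command(
  plan=[
    {"tx": 0.41, "ty": 0.63, "tz": 0, "wx": 0, "wy": -0.01, "wz": 0.01, "jaw": -0.5},
    {"tx": 0.41, "ty": 0.63, "tz": 0, "wx": 0, "wy": -0.01, "wz": 0.01, "jaw": -0.5},
    {"tx": 0.42, "ty": 0.63, "tz": 0, "wx": 0, "wy": 0, "wz": 0, "jaw": -0.5},
    {"tx": 0.42, "ty": 0.63, "tz": 0, "wx": 0, "wy": 0, "wz": 0, "jaw": -0.5},
    {"tx": 0.42, "ty": 0.63, "tz": 0, "wx": 0, "wy": 0, "wz": 0, "jaw": -0.5},
    {"tx": 0, "ty": 0, "tz": 0, "wx": 0, "wy": 0, "wz": 0, "jaw": -0.5},
  ],
)

```text
time: 18.9
tool_pos: [627.1, -5.0, 51.0]
tcp_rot: [2.098, 0.911, 0.308]
contact_force: [-0.9, 1.3, -0.1]
grip_width: 23.0
```

```bash
python3 - <<'E'
from h import *
p,R,o=st()
rows(p,R,c2w(-4,8,50),R,-.5,4)
crop('top',250,60,420,240,4,'t14.png')
crop('scene',250,120,430,290,4,'s14.png')
E
```

```text
t 18.9 p [627.1  -5.   51. ] cab -23.6 8.0 F [-0.9  1.3 -0.1] g 23.0 q [-0.299  0.623  1.976  1.637  0.358 -0.046]
[[0.584, 0.803, -0.117], [0.186, -0.273, -0.944], [-0.79, 0.53, -0.308]]
n 4 total rv [0. 0. 0.]
{"tx":0.29,"ty":0.39,"tz":0.01,"wx":0.00,"wy":0.00,"wz":0.00,"jaw":-0.5},
{"tx":0.29,"ty":0.39,"tz":0.01,"wx":0.00,"wy":0.00,"wz":0.00,"jaw":-0.5},
{"tx":0.29,"ty":0.39,"tz":0.01,"wx":0.00,"wy":0.00,"wz":0.00,"jaw":-0.5},
{"tx":0.29,"ty":0.39,"tz":0.01,"wx":0.00,"wy":0.00,"wz":0.00,"jaw":-0.5},
```

View pics/t14.png

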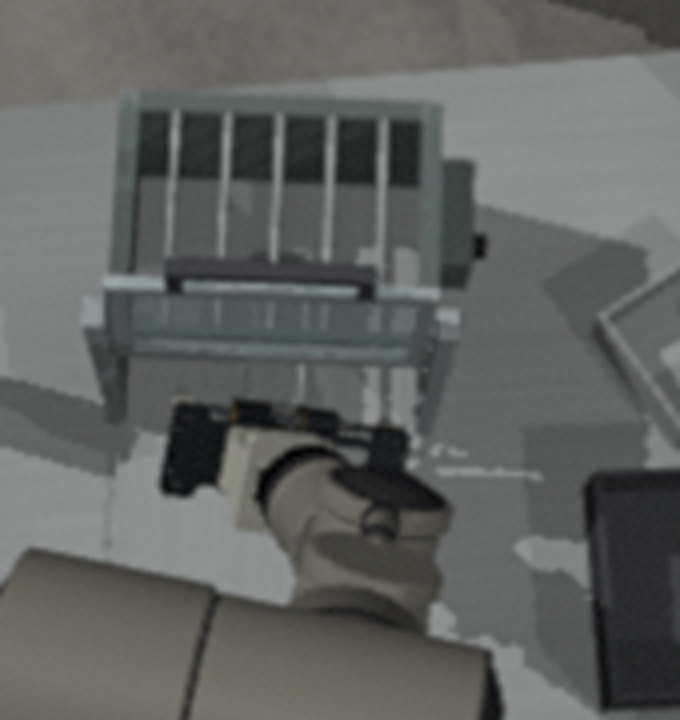

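View pics/s14.png

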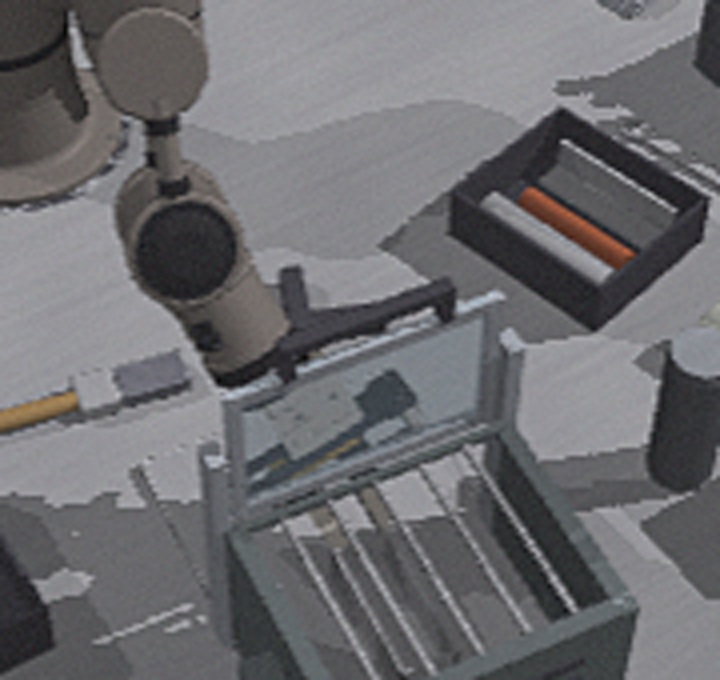

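>>> arm_command(
  plan=[
    {"tx": 0.29, "ty": 0.4, "tz": 0, "wx": 0, "wy": 0, "wz": 0, "jaw": -0.5},
    {"tx": 0.29, "ty": 0.4, "tz": 0, "wx": 0, "wy": 0, "wz": 0, "jaw": -0.5},
    {"tx": 0.29, "ty": 0.4, "tz": 0, "wx": 0, "wy": 0, "wz": 0, "jaw": -0.5},
    {"tx": 0.29, "ty": 0.4, "tz": 0, "wx": 0, "wy": 0, "wz": 0, "jaw": -0.5},
  ],
)

```text
time: 19.4
tool_pos: [645.8, -6.8, 50.3]
tcp_rot: [2.1, 0.911, 0.31]
contact_force: [-7.8, 0.4, 5.5]
grip_width: 22.9
```

```bash
python3 - <<'E'
from h import *
p,R,o=st()
crop('top',250,60,420,240,4,'t15.png')
crop('scene',250,120,430,290,4,'s15.png')
E
```

```text
t 19.4 p [645.8  -6.8  50.3] cab -4.8 8.6 F [-7.8  0.4  5.5] g 22.9 q [-0.291  0.643  1.924  1.553  0.354  0.051]
[[0.584, 0.804, -0.117], [0.187, -0.273, -0.944], [-0.79, 0.529, -0.309]]
```

View pics/t15.png

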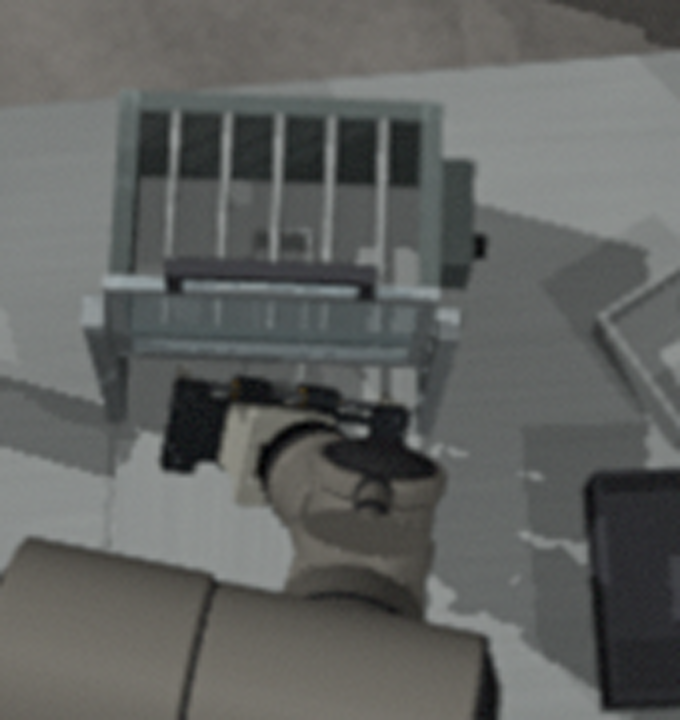

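View pics/s15.png

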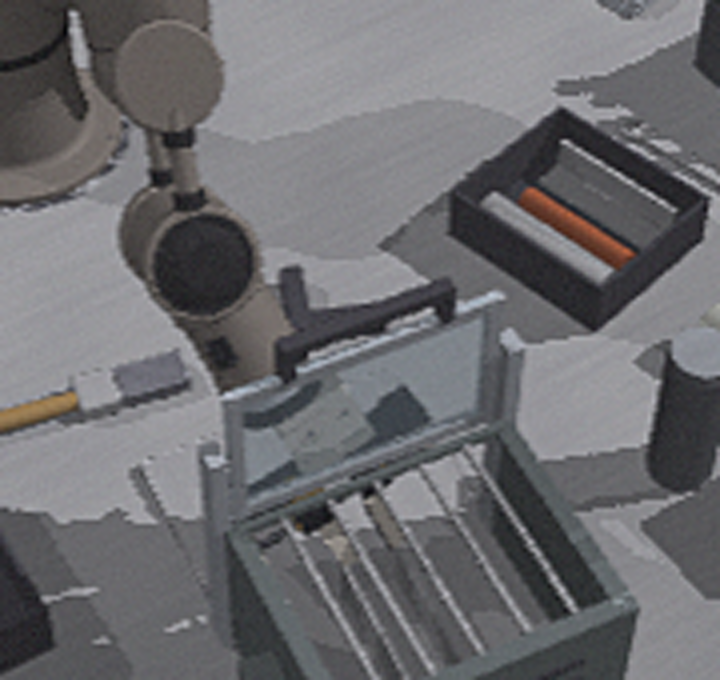

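```bash
python3 - <<'E'
from h import *
w=plane('top',(np.array([(253,232),(311,228)],float)+.5)/4-.5+[250,60],55)
c,s=np.cos(CAB),np.sin(CAB); d=w[:,:2]-M; print(np.c_[c*d[:,0]+s*d[:,1],-s*d[:,0]+c*d[:,1]])
w=plane('top',(np.array([(140,182),(420,190),(135,96),(440,104)],float)+.5)/4-.5+[250,60],168)
d=w[:,:2]-M; print(np.c_[c*d[:,0]+s*d[:,1],-s*d[:,0]+c*d[:,1]])
im=cv2.imread('pics/t15.png');cv2.imwrite('pics/t15b.png',cv2.resize(im[160:310,180:420],None,fx=3,fy=3))
E
```

```text
[[140.40338583  20.43620984]
 [145.77959172 -26.87870451]]
[[ 132.88773495  105.64229027]
 [ 134.84591468 -108.12445752]
 [ 203.87298683  113.42364391]
 [ 206.55682576 -121.96753069]]
```

View pics/t15b.png

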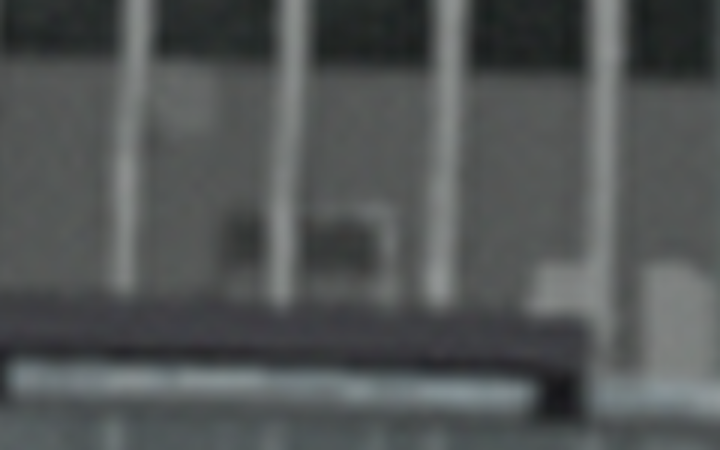

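>>> arm_command(
  plan=[
    {"tx": 0.29, "ty": 0.4, "tz": 0, "wx": 0, "wy": 0, "wz": 0, "jaw": -0.5},
    {"tx": 0.12, "ty": 0.16, "tz": 0, "wx": 0, "wy": 0, "wz": 0, "jaw": -0.5},
    {"tx": 0, "ty": 0, "tz": 0, "wx": 0, "wy": 0, "wz": 0, "jaw": -0.5},
  ],
)

```text
time: 19.8
tool_pos: [653.0, -7.8, 50.0]
tcp_rot: [2.099, 0.911, 0.309]
contact_force: [-5.6, 0.6, 3.4]
grip_width: 22.7
```

```bash
python3 - <<'E'
from h import *
p,R,o=st()
p,R=rows(p,R,c2w(-110,6,60),R,-.5,6)
p,R=rows(p,R,c2w(-150,0,160),frame(CAB-np.pi/2),-1,7)
E
```

```text
t 19.8 p [653.   -7.8  50. ] cab 2.4 8.6 F [-5.6  0.6  3.4] g 22.7 q [-0.289  0.65   1.904  1.525  0.353  0.084]
[[0.584, 0.803, -0.117], [0.186, -0.273, -0.944], [-0.79, 0.529, -0.309]]
n 6 total rv [0. 0. 0.]
{"tx":-1.18,"ty":-1.46,"tz":-0.02,"wx":0.00,"wy":0.00,"wz":0.00,"jaw":-0.5},
{"tx":-1.18,"ty":-1.46,"tz":-0.02,"wx":0.00,"wy":0.00,"wz":0.00,"jaw":-0.5},
{"tx":-1.18,"ty":-1.46,"tz":-0.02,"wx":0.00,"wy":0.00,"wz":0.00,"jaw":-0.5},
{"tx":-1.18,"ty":-1.46,"tz":-0.02,"wx":0.00,"wy":0.00,"wz":0.00,"jaw":-0.5},
{"tx":-1.18,"ty":-1.46,"tz":-0.02,"wx":0.00,"wy":0.00,"wz":0.00,"jaw":-0.5},
{"tx":-1.18,"ty":-1.46,"tz":-0.02,"wx":0.00,"wy":0.00,"wz":0.00,"jaw":-0.5},
n 7 total rv [-0.085 -0.307 -0.584]
{"tx":-1.47,"ty":0.30,"tz":-0.36,"wx":-0.01,"wy":-0.04,"wz":-0.08,"jaw":-1},
{"tx":-1.50,"ty":0.18,"tz":-0.30,"wx":-0.01,"wy":-0.04,"wz":-0.08,"jaw":-1},
{"tx":-1.52,"ty":0.05,"tz":-0.23,"wx":-0.01,"wy":-0.04,"wz":-0.08,"jaw":-1},
{"tx":-1.53,"ty":-0.07,"tz":-0.16,"wx":-0.01,"wy":-0.04,"wz":-0.08,"jaw":-1},
{"tx":-1.53,"ty":-0.20,"tz":-0.10,"wx":-0.01,"wy":-0.04,"wz":-0.08,"jaw":-1},
{"tx":-1.51,"ty":-0.33,"tz":-0.03,"wx":-0.01,"wy":-0.04,"wz":-0.08,"jaw":-1},
{"tx":-1.47,"ty":-0.45,"tz":0.03,"wx":-0.01,"wy":-0.04,"wz":-0.08,"jaw":-1},
```

>>> arm_command(
  plan=[
    {"tx": -0.6, "ty": -0.8, "tz": 0, "wx": 0, "wy": 0, "wz": 0, "jaw": -0.5},
    {"tx": -1.2, "ty": -1.6, "tz": 0, "wx": 0, "wy": 0, "wz": 0, "jaw": -0.5},
    {"tx": -1.3, "ty": -1.6, "tz": 0, "wx": 0, "wy": 0, "wz": 0, "jaw": -0.5},
    {"tx": -1.3, "ty": -1.6, "tz": 0, "wx": 0, "wy": 0, "wz": 0, "jaw": -0.5},
    {"tx": -1.3, "ty": -1.6, "tz": 0, "wx": 0, "wy": 0, "wz": 0, "jaw": -0.5},
    {"tx": -1.3, "ty": -1.6, "tz": 0, "wx": 0, "wy": 0, "wz": 0, "jaw": -0.5},
    {"tx": -1.4, "ty": 0, "tz": -0.3, "wx": 0, "wy": 0, "wz": -0.1, "jaw": -1},
    {"tx": -1.5, "ty": 0, "tz": -0.3, "wx": 0, "wy": 0, "wz": -0.1, "jaw": -1},
    {"tx": -1.5, "ty": -0.2, "tz": -0.2, "wx": 0, "wy": 0, "wz": -0.1, "jaw": -1},
    {"tx": -1.5, "ty": -0.4, "tz": -0.1, "wx": 0, "wy": 0, "wz": -0.1, "jaw": -1},
    {"tx": -1.5, "ty": -0.6, "tz": 0, "wx": 0, "wy": 0, "wz": -0.1, "jaw": -1},
    {"tx": -1.5, "ty": -0.6, "tz": 0, "wx": 0, "wy": -0.1, "wz": -0.1, "jaw": -1},
    {"tx": -1, "ty": -0.6, "tz": 0, "wx": 0, "wy": -0.1, "wz": 0, "jaw": -1},
    {"tx": 0, "ty": 0, "tz": 0, "wx": 0, "wy": -0.1, "wz": 0, "jaw": -1},
    {"tx": 0, "ty": 0, "tz": 0, "wx": 0, "wy": 0, "wz": 0, "jaw": -1},
    {"tx": 0, "ty": 0, "tz": 0, "wx": 0, "wy": 0, "wz": 0, "jaw": -1},
  ],
)

```text
time: 21.4
tool_pos: [503.8, 12.5, 109.0]
tcp_rot: [2.043, 1.297, 0.304]
contact_force: [-0.2, 1.0, 0.0]
grip_width: -0.1
```

```bash
python3 - <<'E'
from h import *
p,R,o=st()
rows(p,R,c2w(-140,0,410),frame(CAB-np.pi/2),-1)
crop('top',250,60,420,240,4,'t16.png')
crop('scene',250,120,430,290,4,'s16.png')
E
```

```text
t 21.4 p [503.8  12.5 109. ] cab -148.1 9.2 F [-0.2  1.   0. ] g -0.1 q [-0.206  0.372  1.98   0.249  0.564  1.337]
[[0.258, 0.954, -0.152], [0.081, -0.178, -0.981], [-0.963, 0.24, -0.123]]
n 8 total rv [-0.037 -0.12  -0.246]
{"tx":-3.61,"ty":1.01,"tz":-0.35,"wx":-0.00,"wy":-0.01,"wz":-0.03,"jaw":-1},
{"tx":-3.64,"ty":0.90,"tz":-0.29,"wx":-0.00,"wy":-0.01,"wz":-0.03,"jaw":-1},
{"tx":-3.67,"ty":0.79,"tz":-0.23,"wx":-0.00,"wy":-0.01,"wz":-0.03,"jaw":-1},
{"tx":-3.70,"ty":0.68,"tz":-0.17,"wx":-0.00,"wy":-0.01,"wz":-0.03,"jaw":-1},
{"tx":-3.72,"ty":0.56,"tz":-0.12,"wx":-0.00,"wy":-0.01,"wz":-0.03,"jaw":-1},
{"tx":-3.74,"ty":0.45,"tz":-0.06,"wx":-0.00,"wy":-0.01,"wz":-0.03,"jaw":-1},
{"tx":-3.75,"ty":0.33,"tz":0.00,"wx":-0.00,"wy":-0.01,"wz":-0.03,"jaw":-1},
{"tx":-3.76,"ty":0.22,"tz":0.06,"wx":-0.00,"wy":-0.01,"wz":-0.03,"jaw":-1},
```

View pics/t16.png

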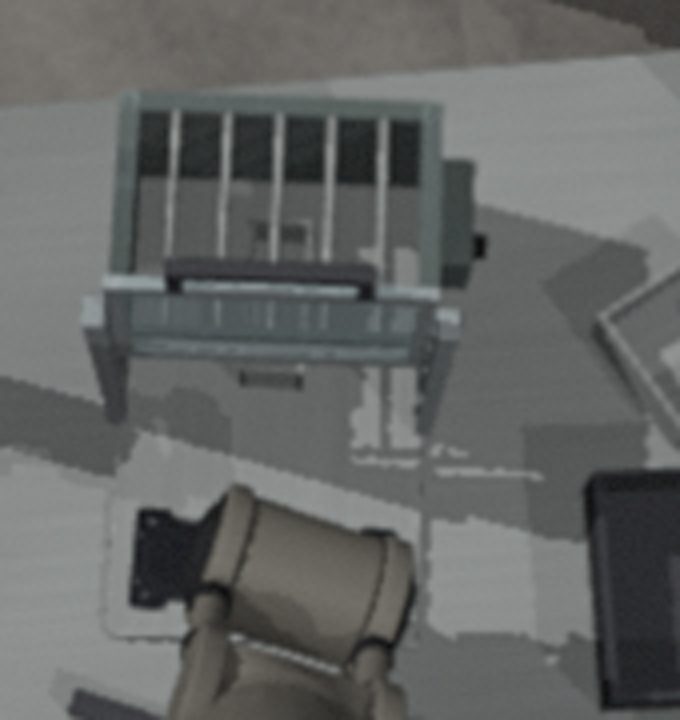

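View pics/s16.png

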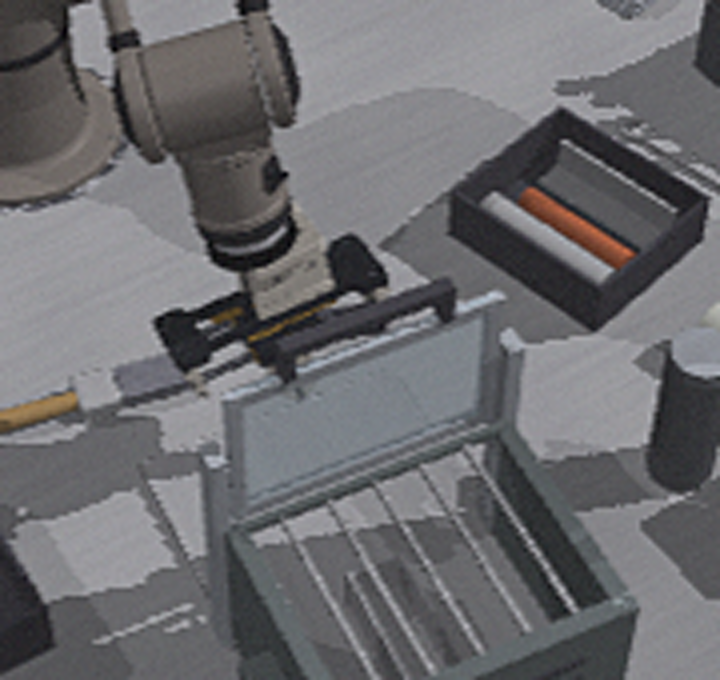

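```bash
python3 - <<'E'
from h import *
c,s=np.cos(CAB),np.sin(CAB)
def f(px,z):
    w=plane('top',(np.array(px,float)+.5)/4-.5+[250,60],z);d=w[:,:2]-M; print(z,np.c_[c*d[:,0]+s*d[:,1],-s*d[:,0]+c*d[:,1]].round(1).tolist())
f([(241,373),(303,374)],55); f([(241,387),(301,389)],10); f([(105,635),(420,650)],10)
f([(120,415),(430,432)],0) # post bases (front)
im=cv2.imread('pics/t16.png');cv2.imwrite('pics/t16b.png',cv2.resize(im[320:440,90:450],None,fx=2.2,fy=2.2))
E
```

```text
55 [[19.4, 25.1], [20.5, -24.9]]
10 [[21.6, 25.8], [21.8, -23.9]]
10 [[-191.0, 126.4], [-193.1, -127.6]]
0 [[-3.5, 125.4], [-7.9, -132.1]]
```

View pics/t16b.png

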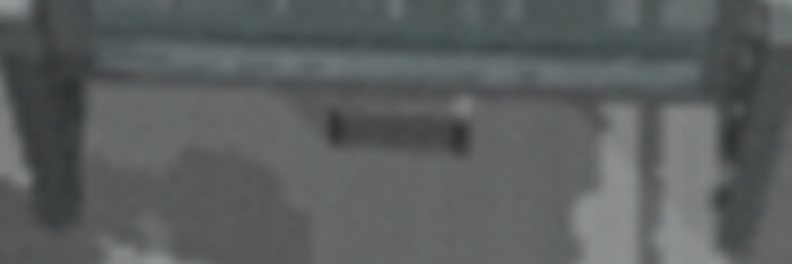

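Both edges of the box's rear face come out about 20 mm behind the sash plane, so it is wholly inside. Next I'll close the sash by pressing on the bar from above with shut fingers.

>>> arm_command(
  plan=[
    {"tx": -3.6, "ty": 1.0, "tz": -0.4, "wx": 0, "wy": -0.02, "wz": -0.03, "jaw": -1},
    {"tx": -3.6, "ty": 0.9, "tz": -0.3, "wx": 0, "wy": -0.02, "wz": -0.03, "jaw": -1},
    {"tx": -3.7, "ty": 0.8, "tz": -0.2, "wx": 0, "wy": -0.02, "wz": -0.03, "jaw": -1},
    {"tx": -3.7, "ty": 0.7, "tz": -0.2, "wx": 0, "wy": -0.02, "wz": -0.03, "jaw": -1},
    {"tx": -3.7, "ty": 0.6, "tz": 0, "wx": -0.01, "wy": -0.01, "wz": -0.03, "jaw": -1},
    {"tx": -3.7, "ty": 0.4, "tz": 0, "wx": -0.01, "wy": -0.01, "wz": -0.03, "jaw": -1},
    {"tx": -3.7, "ty": 0.3, "tz": 0, "wx": -0.01, "wy": -0.01, "wz": -0.03, "jaw": -1},
    {"tx": -3.7, "ty": 0.2, "tz": 0, "wx": 0, "wy": -0.01, "wz": -0.03, "jaw": -1},
    {"tx": 0, "ty": 0, "tz": 0, "wx": 0, "wy": 0, "wz": 0, "jaw": -1},
    {"tx": 0, "ty": 0, "tz": 0, "wx": 0, "wy": 0, "wz": 0, "jaw": -1},
  ],
)

```text
time: 22.5
tool_pos: [510.7, 3.5, 407.5]
tcp_rot: [2.169, 1.566, 0.456]
contact_force: [-0.4, 0.3, -0.5]
grip_width: 0.4
```

```bash
python3 - <<'E'
from h import *
p,R,o=st()
rows(p,R,c2w(0.5,0,400),frame(CAB-np.pi/2),-1)
E
```

```text
t 22.5 p [510.7   3.5 407.5] cab -140.1 1.2 F [-0.4  0.3 -0.5] g 0.4 q [-0.145  0.242  1.234  0.002  1.661  1.569]
[[0.004, 0.99, -0.142], [0.002, -0.142, -0.99], [-1.0, 0.004, -0.002]]
n 4 total rv [-0.012 -0.002 -0.004]
{"tx":0.20,"ty":3.52,"tz":-0.01,"wx":-0.00,"wy":-0.00,"wz":-0.00,"jaw":-1},
{"tx":0.20,"ty":3.52,"tz":0.00,"wx":-0.00,"wy":-0.00,"wz":-0.00,"jaw":-1},
{"tx":0.19,"ty":3.52,"tz":0.01,"wx":-0.00,"wy":-0.00,"wz":-0.00,"jaw":-1},
{"tx":0.19,"ty":3.52,"tz":0.02,"wx":-0.00,"wy":-0.00,"wz":-0.00,"jaw":-1},
```

>>> arm_command(
  plan=[
    {"tx": 0.2, "ty": 3.5, "tz": 0, "wx": -0.01, "wy": 0, "wz": 0, "jaw": -1},
    {"tx": 0.2, "ty": 3.5, "tz": 0, "wx": 0, "wy": 0, "wz": 0, "jaw": -1},
    {"tx": 0.2, "ty": 3.5, "tz": 0, "wx": 0, "wy": 0, "wz": 0, "jaw": -1},
    {"tx": 0.2, "ty": 3.5, "tz": 0, "wx": 0, "wy": 0, "wz": 0, "jaw": -1},
    {"tx": 0, "ty": 0, "tz": 0, "wx": 0, "wy": 0, "wz": 0, "jaw": -1},
    {"tx": 0, "ty": 0, "tz": 0, "wx": 0, "wy": 0, "wz": 0, "jaw": -1},
  ],
)

```text
time: 23.1
tool_pos: [649.2, -15.5, 397.2]
tcp_rot: [-2.227, 1.569, 2.352]
contact_force: [-0.7, 0.1, 0.1]
grip_width: 0.3
```

```bash
python3 - <<'E'
from h import *
p,R,o=st()
rows(p,R,c2w(0.5,0,375),frame(CAB-np.pi/2),-1,2)
crop('scene',250,100,430,290,4,'s17.png')
E
```

```text
t 23.1 p [649.2 -15.5 397.2] cab -0.4 0.4 F [-0.7  0.1  0.1] g 0.3 q [-1.420e-01  5.510e-01  7.960e-01  1.000e-03  1.797e+00  1.562e+00]
[[-0.002, 0.991, -0.133], [0.002, -0.133, -0.991], [-1.0, -0.002, -0.001]]
n 2 total rv [-0.002 -0.001  0.002]
{"tx":1.11,"ty":0.05,"tz":0.02,"wx":-0.00,"wy":-0.00,"wz":0.00,"jaw":-1},
{"tx":1.11,"ty":0.05,"tz":0.02,"wx":-0.00,"wy":-0.00,"wz":0.00,"jaw":-1},
```

View pics/s17.png

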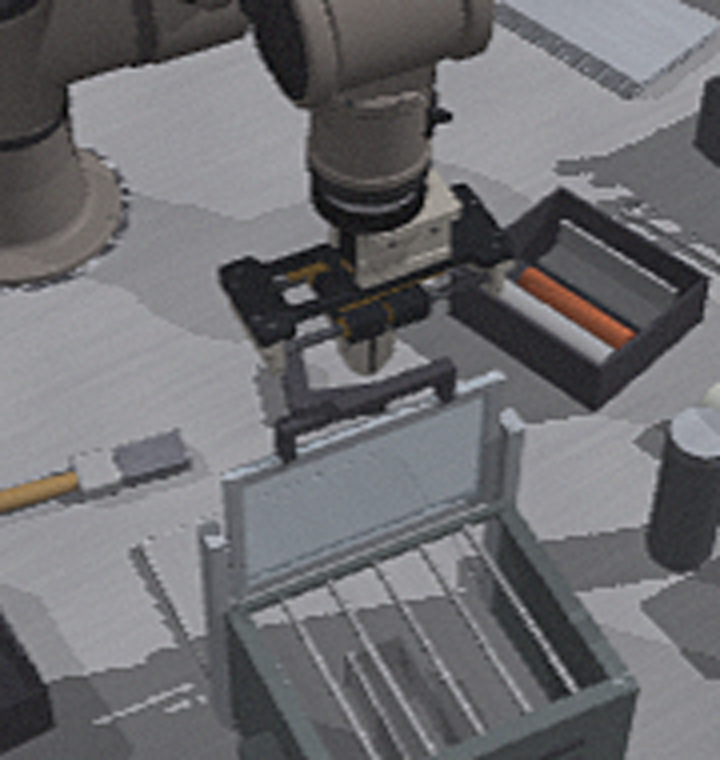

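>>> arm_command(
  plan=[
    {"tx": 1.5, "ty": 0, "tz": 0, "wx": 0, "wy": 0, "wz": 0, "jaw": -1},
    {"tx": 1, "ty": 0, "tz": 0, "wx": 0, "wy": 0, "wz": 0, "jaw": -1},
    {"tx": 0.6, "ty": 0, "tz": 0, "wx": 0, "wy": 0, "wz": 0, "jaw": -1},
    {"tx": 0.8, "ty": 0, "tz": 0, "wx": 0, "wy": 0, "wz": 0, "jaw": -1},
    {"tx": 1, "ty": 0, "tz": 0, "wx": 0, "wy": 0, "wz": 0, "jaw": -1},
    {"tx": 1, "ty": 0, "tz": 0, "wx": 0, "wy": 0, "wz": 0, "jaw": -1},
  ],
)

```text
time: 23.75
tool_pos: [648.8, -15.0, 342.1]
tcp_rot: [1.629, 1.566, -0.075]
contact_force: [-3.4, 0.6, 4.7]
grip_width: 0.3
```

>>> arm_command(
  plan=[
    {"tx": 1.2, "ty": 0, "tz": 0, "wx": 0, "wy": 0, "wz": 0, "jaw": -1},
    {"tx": 1.2, "ty": 0, "tz": 0, "wx": 0, "wy": 0, "wz": 0, "jaw": -1},
    {"tx": 1.2, "ty": 0, "tz": 0, "wx": 0, "wy": 0, "wz": 0, "jaw": -1},
    {"tx": 1.2, "ty": 0, "tz": 0, "wx": 0, "wy": 0, "wz": 0, "jaw": -1},
    {"tx": 1.2, "ty": 0, "tz": 0, "wx": 0, "wy": 0, "wz": 0, "jaw": -1},
    {"tx": 1.2, "ty": 0, "tz": 0, "wx": 0, "wy": 0, "wz": 0, "jaw": -1},
    {"tx": 1.2, "ty": 0, "tz": 0, "wx": 0, "wy": 0, "wz": 0, "jaw": -1},
    {"tx": 1.2, "ty": 0, "tz": 0, "wx": 0, "wy": 0, "wz": 0, "jaw": -1},
    {"tx": 0.5, "ty": 0, "tz": 0, "wx": 0, "wy": 0, "wz": 0, "jaw": -1},
    {"tx": 0, "ty": 0, "tz": 0, "wx": 0, "wy": 0, "wz": 0, "jaw": -1},
  ],
)

```text
time: 24.75
tool_pos: [649.9, -15.3, 239.1]
tcp_rot: [1.657, 1.568, -0.048]
contact_force: [-0.1, -0.6, 0.2]
grip_width: 0.3
```

```bash
python3 - <<'E'
from h import *
p,R,o=st()
crop('scene',250,100,430,290,4,'s18.png')
E
```

```text
t 24.75 p [649.9 -15.3 239.1] cab 0.3 0.8 F [-0.1 -0.6  0.2] g 0.3 q [-0.141  0.583  1.159  0.     1.397  1.563]
[[0.003, 0.991, -0.133], [-0.0, -0.133, -0.991], [-1.0, 0.003, -0.0]]
```

View pics/s18.png

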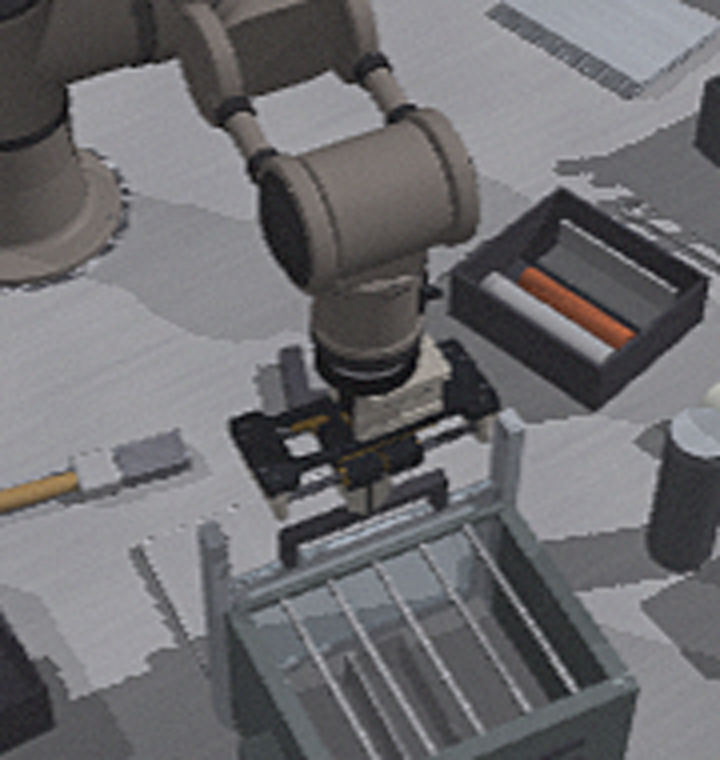

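>>> arm_command(
  plan=[
    {"tx": 0.5, "ty": 0, "tz": 0, "wx": 0, "wy": 0, "wz": 0, "jaw": -1},
    {"tx": 0.5, "ty": 0, "tz": 0, "wx": 0, "wy": 0, "wz": 0, "jaw": -1},
    {"tx": 0.5, "ty": 0, "tz": 0, "wx": 0, "wy": 0, "wz": 0, "jaw": -1},
    {"tx": 0.3, "ty": 0, "tz": 0, "wx": 0, "wy": 0, "wz": 0, "jaw": -1},
    {"tx": 0, "ty": 0, "tz": 0, "wx": 0, "wy": 0, "wz": 0, "jaw": -1},
  ],
)

```text
time: 25.3
tool_pos: [649.9, -15.3, 222.1]
tcp_rot: [1.633, 1.567, -0.071]
contact_force: [1.3, -0.6, 1.4]
grip_width: 0.5
```

>>> arm_command(
  plan=[
    {"tx": 0.3, "ty": 0, "tz": 0, "wx": 0, "wy": 0, "wz": 0, "jaw": -1},
    {"tx": 0.2, "ty": 0, "tz": 0, "wx": 0, "wy": 0, "wz": 0, "jaw": -1},
    {"tx": 0.2, "ty": 0, "tz": 0, "wx": 0, "wy": 0, "wz": 0, "jaw": -1},
    {"tx": 0, "ty": 0, "tz": 0, "wx": 0, "wy": 0, "wz": 0, "jaw": -1},
  ],
)

```text
time: 25.7
tool_pos: [649.9, -15.2, 218.1]
tcp_rot: [1.569, 1.565, -0.135]
contact_force: [-3.2, 0.5, 16.2]
grip_width: 0.4
```

The bar met a firm stop at TCP height 218, which is the predicted shut height. I'll back off upward and check.

>>> arm_command(
  plan=[
    {"tx": 0.1, "ty": 0, "tz": 0, "wx": 0, "wy": 0, "wz": 0, "jaw": -1},
    {"tx": 0, "ty": 0, "tz": 0, "wx": 0, "wy": 0, "wz": 0, "jaw": -1},
    {"tx": -0.5, "ty": 0, "tz": 0, "wx": 0, "wy": 0, "wz": 0, "jaw": -1},
    {"tx": -2, "ty": 0, "tz": 0, "wx": 0, "wy": 0, "wz": 0, "jaw": -1},
    {"tx": -4, "ty": 0, "tz": 0, "wx": 0, "wy": 0, "wz": 0, "jaw": -1},
    {"tx": -4, "ty": 0, "tz": 0, "wx": 0, "wy": 0, "wz": 0, "jaw": -1},
    {"tx": -1, "ty": -4, "tz": 0, "wx": 0, "wy": 0, "wz": 0, "jaw": -1},
    {"tx": 0, "ty": -4.5, "tz": 0, "wx": 0, "wy": 0, "wz": 0, "jaw": -1},
    {"tx": 0, "ty": -4.5, "tz": 0, "wx": 0, "wy": 0, "wz": 0, "jaw": -1},
    {"tx": 0, "ty": -4.5, "tz": 0, "wx": 0, "wy": 0, "wz": 0, "jaw": -1},
    {"tx": 0, "ty": -3, "tz": 0, "wx": 0, "wy": 0, "wz": 0, "jaw": -1},
    {"tx": 0, "ty": 0, "tz": 0, "wx": 0, "wy": 0, "wz": 0, "jaw": -1},
    {"tx": 0, "ty": 0, "tz": 0, "wx": 0, "wy": 0, "wz": 0, "jaw": -1},
    {"tx": 0, "ty": 0, "tz": 0, "wx": 0, "wy": 0, "wz": 0, "jaw": -1},
  ],
)

```text
time: 27.1
tool_pos: [447.0, 11.9, 328.3]
tcp_rot: [1.652, 1.567, -0.052]
contact_force: [0.5, 0.4, 0.1]
grip_width: 0.4
```

```bash
python3 - <<'E'
from h import *
p,R,o=st()
s=crop('scene',270,160,420,310,4,'s19.png')
t=crop('top',250,60,420,240,4,'t19.png')
cv2.imwrite('pics/scene19.png',s);cv2.imwrite('pics/top19.png',t)
P=[c2w(x,y,196) for x,y in((-7,-71),(7,-71),(-7,71),(7,71))]
print(((proj('scene',P)-[270,160]+.5)*4-.5).round().tolist())
E
```

```text
t 27.1 p [447.   11.9 328.3] cab -204.4 1.3 F [0.5 0.4 0.1] g 0.4 q [-0.145  0.14   1.573  0.     1.426  1.559]
[[0.003, 0.991, -0.133], [-0.0, -0.133, -0.991], [-1.0, 0.003, -0.0]]
[[194.0, 304.0], [202.0, 317.0], [358.0, 240.0], [366.0, 253.0]]
```

View pics/s19.png

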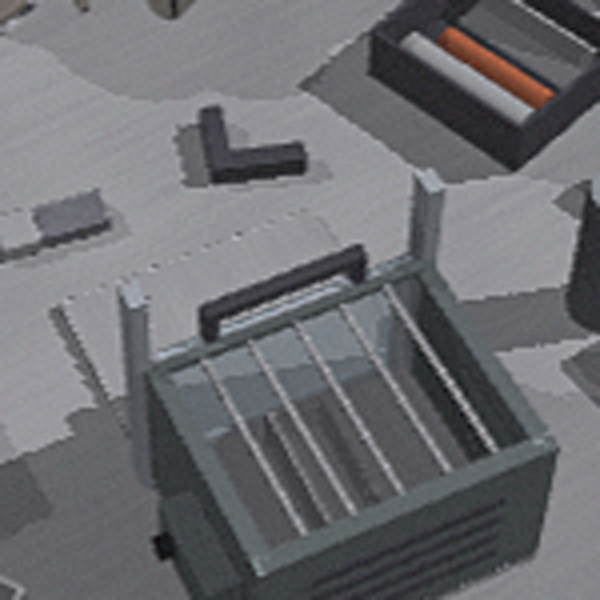

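View pics/top19.png

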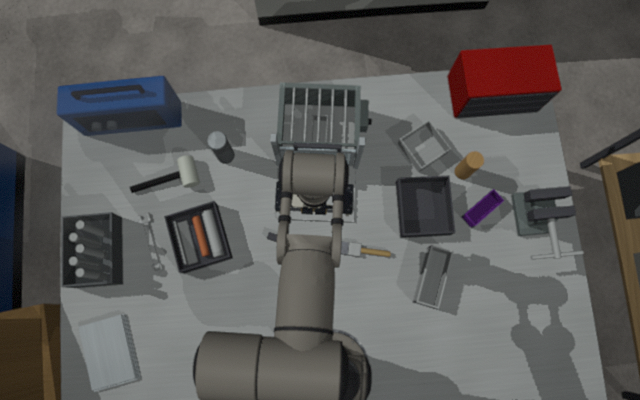

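View pics/t19.png

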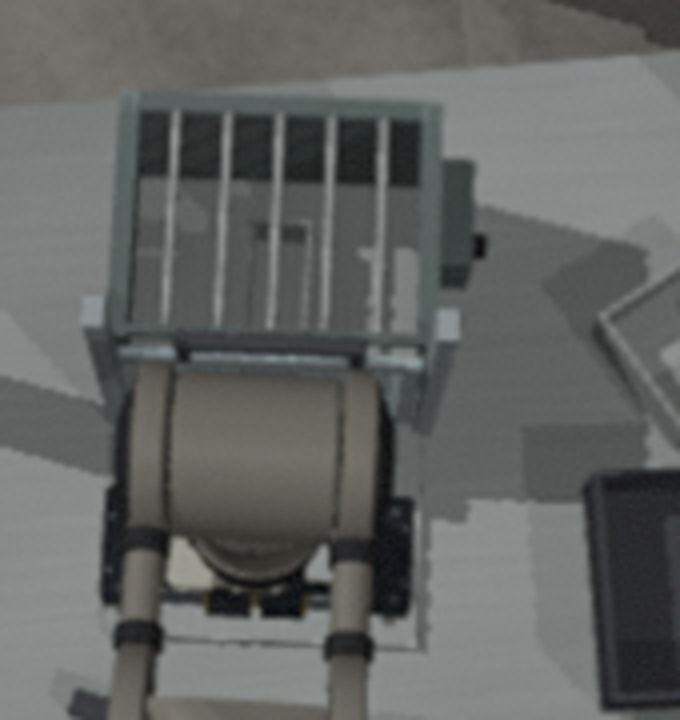

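The final pictures show:
- **Sash:** the bar's ends are at crop (202,305) and (366,250), matching the shut prediction.
- **Box:** it sits open side up inside at top-crop (280,270).
- **Bystanders:** those in view are at their first-picture pixels.

Handing in.

```bash
python3 -c "
from plant import bot
print(bot.close_job())"
```

```text
the job is handed in; nothing more can be done
None
```

The job is done and handed in at about 27 s of the 72 s allowed, in the order asked:
1. I raised the sash right up by its bar.
2. I lifted the narrow grey box out of the tray, set it on the sill open side up and let go.
3. I pushed it inside from behind, first with the tool pointing down and then tilted forward about 35° with a sideways lean to stay clear of joint 5's limit.
4. I pressed the sash shut with closed fingers and withdrew the arm.

**Last checks:**
- **Box:** upright and straight, with its rear face about 20 mm behind the sash plane. I measured that just before closing the sash, and the box looked undisturbed afterwards.
- **Sash:** it met a firm stop of about 16 N at the predicted shut height, and the last picture matches shut.
- **Bystanders:** all looked unmoved, though the arm partly hid the angle magnet and wire brush in the last top view. The scene view showed both in place.
- **Forces:** readings at the end of each move peaked at about 21 N, against the sash's upper stop.

**Failures and disagreements:** one move call was refused because keys were missing, and nothing moved. The first box and cabinet estimates from the two cameras differed by about 5 mm. No final check failed.

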